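# Open the display lid and hold the cover plate over its screw holes

### The arm

A 6-joint arm with a two-finger parallel gripper is mounted at the origin on the work surface. World frame = base frame: x ahead of the robot, y to its left, z up, the work surface at z = 0. Lengths are in m, angles in degrees, forces in N, time in s.
With the tool pointing down it reaches from about 0.35 to 0.875 m from the base axis. Payload 4.2 kg.
Tool frame: the origin (TCP) lies between the finger pads; the fingertips stand 14 mm ahead of it and the grasp point (between the pads) lies 5 mm behind it; x points along the fingers, y is the direction in which the jaws open and shut, and the axes are right-handed (so a half turn about x gives the same grasp; the last joint's range is limited). The gripper opens to 87 mm and grips with 3 to 60 N. Pads are 19 mm wide; open, the fingers measure 117 mm over their backs; the gripper's body (75 mm by 190 mm) begins 51 mm behind the grasp point.
Start: joints at [-49.813, 22.042, 0.453, 0, -68.411, -14.817], TCP at [0.268, -0.565, 0.237] pointing down, gripper open.
Joint ranges: [-179.83, 179.83], [-69.29, 118.12], [-61.27, 80.66], [-181.25, 117.63], [-171.15, -9.14], [-177.46, 177.46]. Speed limits (degrees/s): [159.86, 159.86, 180, 180, 180, 180].

### API

Orientations are given as a 3x3 rotation matrix whose columns are the frame's x, y, z axes.
In Python, from station import r, imaging, job gives the robot as it stands. The module is installed in compiled form; this text tells all that it offers.
- The arm moves only by the tool apply_moves, never from a script. Its arguments are lists of equal length, an entry for each row: "xyz": the shift along the tool's x, y, z in m, a list of three; "twist": the turn about the tool's x in degrees; "claw": the opening, from 0 (shut) to 1 (fully open). A call has 1 to 12 rows; each row shifts and turns the pose as measured when the row begins, along the tool's axes as they then stand; what a row does not reach is not made up. A row lasts 1/10 s, in which the tool goes at most 50 mm and 8.59 degrees, less where a joint would pass 70% of its speed; a pose out of reach is approached as far as the arm can. A call is refused whole if a number of a shift passes 0.05 or a number of a turn 8.59, either way. A call with a gripper value outside its range is refused whole. The fingers move at their own pace and stop on an object; the grip force is fixed at half the most. Time passes only in rows, so rows that do not move let the fingers close. It gives the time, the measured TCP pose, the force and the opening at its end, in the units of the state.
- r.sense(): the state, without advancing time (a new reading comes with each control period).
- imaging.capture(name): name is "scene" or "top" or "wrist"; returns a dict with "pixels" (400x640x3 uint8, red, green, blue), "mtx" (3x3 intrinsics, pixels), "view" (4x4, takes a point from world to camera coordinates). Camera axes: x right, y down, z forward; pixel columns grow to the right and rows downward; lengths in m; the calibration is good to about 2 mm. A picture is of the moment at which its call begins. There is no depth.
- job.finish_job(): hands the job in, once; it reports no verdict.
Trained networks look in a picture, given as the dict that the camera call returned (one of the last four; its "shot" number tells which), for a name from the list of things; names that differ only in an ending like _2 or _b are one class to them, and where a whole thing is asked for, a point or a joint stands for the part that bears it (a point fixed in the world has none). Each returns a list of dicts, best first, with "p" (0 to 1); they miss things now and then, are a little off and sometimes report something else, mostly with a low value. They report only what shows in the picture. A call takes as long as a camera call. They do not tell look-alikes from the thing itself.
- imaging.regions_of(query, picture): "mask" (400x640 bool, what is visible of it) and "centre" ([column, row] in pixels, amid what is visible of it).
The state is a dict: "time_s": time; "joints": joint angles; "joint_velocities": joint speeds; "effort": joint torques, N m; "tcp_pos": TCP position; "ee_rot": TCP orientation; "wrist_force": force on the tool from outside, world axes, zero at the start; "moment": the same for the moment, N m; "gripper_width": opening from 0.0 (shut) to 1.0 (fully open).
Only numpy, scipy, OpenCV 4.12 (cv2) and the standard library are available. Lean on these libraries where they do the work, as an engineer would, in place of code of your own. Each camera call takes 0.05 s, during which the arm holds its last target.

### The job

Raise the instrument's stiff display lid by its black bar until it stands at about 105 degrees from closed (a little past upright, leaning back about 15 degrees) and let go of it there. Then pick up the yellow cover plate by its black grip and hold it level, hovering about 15 mm above the instrument's deck with its four holes straight over the four brass threaded holes, either way round; finish while still holding it there so that someone else can start the screws. The plate must not touch the instrument, and leave the screwdriver, the dish and the hand meter where they are.

Things in the scene. Friction and masses are not known exactly. Their poses are not given: they have to be found in the camera images.
- case: grey bench instrument, fixed: base 180 (x) x 200 (y) x 50 mm high, origin under its centre, z up. Deck = its flat top, 50 mm up, with a 52 x 72 mm well in the middle and four flush 16 mm square brass inserts with 6 mm threaded holes at x +-40, y +-50 mm. The lid covers the deck when shut, hinged along the edge x = +90 mm. That hinge side (+x) is towards the robot's left, give or take 20 degrees
- lid (a joint): display lid's angle, rad: 0 shut on the deck, grows as it swings up and over to the hinge side, 1.57 upright, 1.83 is 105 degrees, stop at 2.4. Starts slightly open (0.06 to 0.35). Stiff hinge: the lid stays where it is left and takes 3 to 6 N at the bar to move. Lid plate 180 x 200 x 10 mm, 0.35 kg
- lid_bar (a point): middle of the lid's round black pull bar, 12 mm thick, parallel to the hinge, 90 mm clear between its arms, in the lid's mid-plane, 42 mm beyond the free edge, 222 mm from the hinge. The 36 mm gap between bar and edge lets a finger in from above; the bar can turn between fingers as the lid swings. Axes turn with the lid: y along the bar, x to the hinge
- lid_hinge (a point): middle of the hinge edge in the lid's mid-plane, 56 mm above the desk when shut; the hinge axis itself lies 5 mm off it on the lid's inner face, 51 mm above the desk at x = +90 mm of the instrument. Axes turn with the lid
- case_a (a point): mouth of the threaded hole at x = +40, y = +50 mm of the instrument, on the deck (50 mm above the desk); axes as the instrument's
- case_b (a point): mouth of the threaded hole at the opposite corner, x = -40, y = -50 mm of the instrument; axes as the instrument's
- plate: loose yellow cover plate, 106 (x) x 126 (y) x 6 mm, about 0.25 kg, flat on the desk; origin under its centre, z up. Four 14 mm through holes at x +-40, y +-50 mm. In its middle a black grip block, 20 mm wide in x, 50 mm long in y, rises 36 mm above the plate (top 42 mm above the underside). Same when turned half a turn
- plate_a (a point): centre of the plate hole at x = +40, y = +50 mm of the plate, at its underside; axes as the plate's
- plate_b (a point): centre of the plate hole at the opposite corner, x = -40, y = -50 mm of the plate, at its underside; axes as the plate's
- screwdriver: screwdriver with yellow handle, 170 mm, lying on the desk beyond the plate; bystander
- dish: small white dish, 80 mm across, 30 mm high; origin under its centre; bystander
- meter: yellow hand meter 150 x 75 x 32 mm lying on the desk beyond the instrument; origin under its centre; bystander
Not all that is in view belongs to the job. Leave any orange or white look-alike of the plate alone.

How it is judged (in metres and radians):
On the way, in this order (a step that is already met when the one before it is completed fails the run):
1. the lid stands still at 105 degrees, within 10 (value of joint lid between 1.658 and 2.007 rad and velocity of joint lid between -0.05 and 0.05 rad/s), for 0.3 s.
2. the cover plate is lifted clear of the desk (height (world z) of plate above 0.04 m and contact force between plate and the fingers above 0.5 N), for 0.2 s.
At the end, for the whole second after the job is handed in: Lid at 105 degrees, within 10. Plate held still by the gripper alone, level within 0.1 rad, underside 6 to 25 mm above the deck, corner holes within 4 mm horizontally of the threaded holes, either way round; it touches neither instrument nor bystanders, which lie within 30 mm of their starts (value of joint lid between 1.658 and 2.007 rad and ((horizontal distance between plate_a and case_a below 0.004 m and horizontal distance between plate_b and case_b below 0.004 m) or (horizontal distance between plate_a and case_b below 0.004 m and horizontal distance between plate_b and case_a below 0.004 m)) and z of plate_a in the frame of case between 0.056 and 0.075 m and z of plate_b in the frame of case between 0.056 and 0.075 m and angle between plate's own z axis and vertical below 0.1 rad and contact force between plate and the fingers above 0.5 N and contact force between plate and case below 0.2 N and linear speed of plate below 0.02 m/s and contact force between plate and screwdriver below 0.2 N and contact force between plate and dish below 0.2 N and contact force between plate and meter below 0.2 N and distance of each of screwdriver, dish, meter from where it was at the start of the episode below 0.03 m); the arm keeps its last pose, push and grip.
It fails at once if the plate touches the instrument (contact force between plate and case above 0.5 N).
It fails at once if the screwdriver is moved by more than 30 mm (distance of screwdriver from where it was at the start of the episode above 0.03 m).
It fails at once if the dish is moved by more than 30 mm (distance of dish from where it was at the start of the episode above 0.03 m).
It fails at once if the hand meter is moved by more than 30 mm (distance of meter from where it was at the start of the episode above 0.03 m).
It also fails if it takes over 64 s, if anything falls off the work surface, if the arm or the gripper's body presses on something with over 40 N, if the wrist force passes 120 N, or if a joint passes its speed limit or range.

## Working session

There is one attempt and no reset: what is moved stays moved. The work goes in short steps, Python scripts to look and compute and a tool call to move; the robot and the scene stay as the last step left them, time stands still between calls to the robot, and variables do not carry over. Pictures are saved under pics/ and viewed, and the job is handed in when it is done.

Besides the shell and the picture viewer there is one more tool, called after "Call:" as name(argument=value, ...), one argument or row to a line, values as JSON. apply_moves: Moves the arm, as the interface text tells. Its arguments: {"type":"object","properties":{"xyz":{"type":"array","items":{"type":"array","items":{"type":"number"}}},"twist":{"type":"array","items":{"type":"number"}},"claw":{"type":"array","items":{"type":"number"}}},"required":["xyz","twist","claw"]}

```bash
mkdir -p pics; python3 - <<'E'
from station import r, imaging, job
import cv2,numpy as np,pickle
s=r.sense()
for k,v in s.items(): print(k,np.round(v,3).tolist())
for n in ['scene','top']:
    p=imaging.capture(n); cv2.imwrite(f'pics/{n}0.png',p['pixels'][:,:,::-1]); pickle.dump(p,open(f'{n}0.pkl','wb'))
    print(n,np.round(p['mtx'],2).tolist(),np.round(p['view'],4).tolist(),p.get('shot'))
    for q in ['case','lid','lid_bar','plate','screwdriver','dish','meter','case_a','plate_a','lid_hinge']:
        try:
            for o in imaging.regions_of(q,p)[:4]: print(q,round(o['p'],2),np.round(o['centre'],1).tolist(),int(o['mask'].sum()))
        except Exception as e: print(q,e)
E
```

```text
time_s 0.0
joints [-49.814, 22.093, 0.378, -0.028, -68.411, -14.816]
joint_velocities [-0.053, 0.106, 0.012, -0.087, -0.017, 0.007]
effort [0.0, -39.066, 18.74, 4.22, 0.011, -0.0]
tcp_pos [0.268, -0.564, 0.235]
ee_rot [[-0.001, -0.428, 0.904], [0.002, 0.904, 0.428], [-1.0, 0.002, -0.0]]
wrist_force [0.291, 0.041, -0.83]
moment [0.026, 0.002, -0.005]
gripper_width 1.002
scene [[420.67, 0.0, 317.1], [0.0, 420.67, 200.97], [0.0, 0.0, 1.0]] [[-0.4055, 0.914, 0.0122, 0.4211], [0.7136, 0.3248, -0.6207, -0.2868], [-0.5713, -0.243, -0.784, 1.6348], [0.0, 0.0, 0.0, 1.0]] 1
case 0.7 [429.0, 233.0] 4556
lid 0.69 [429.3, 222.7] 3757
lid_bar 0.85 [432.9, 223.2] 3679
plate 0.83 [306.9, 213.5] 1059
plate 0.83 [336.1, 167.0] 829
plate 0.71 [258.1, 167.5] 847
plate 0.61 [220.2, 148.3] 721
screwdriver 0.6 [250.9, 231.7] 161
screwdriver 0.21 [372.3, 301.6] 1523
dish 0.92 [320.6, 259.1] 490
dish 0.26 [250.9, 230.7] 225
meter 0.6 [432.4, 224.7] 3587
case_a 0.7 [429.0, 233.0] 4556
plate_a 0.83 [306.9, 213.5] 1059
plate_a 0.83 [336.1, 167.0] 829
plate_a 0.71 [258.1, 167.5] 847
plate_a 0.61 [220.2, 148.3] 7
[... 230 characters left out ...]
, 1.0]] 2
case 0.73 [198.9, 230.9] 5196
case 0.69 [332.7, 209.6] 1331
case 0.6 [370.1, 156.0] 200
case 0.18 [193.4, 229.3] 4409
lid 0.84 [193.1, 228.6] 4438
lid_bar 0.6 [195.6, 226.2] 4613
plate 0.95 [331.7, 209.7] 1518
plate 0.71 [326.6, 281.1] 1502
plate 0.66 [407.8, 238.9] 1382
plate 0.59 [474.2, 246.0] 1206
screwdriver 0.56 [368.6, 153.3] 217
dish 0.74 [290.2, 151.0] 559
meter 0.6 [229.2, 133.4] 1433
case_a 0.73 [198.9, 230.9] 5196
case_a 0.69 [332.7, 209.6] 1331
case_a 0.6 [370.1, 156.0] 200
case_a 0.18 [193.4, 229.3] 4409
plate_a 0.95 [331.7, 209.7] 1518
plate_a 0.71 [326.6, 281.1] 1502
plate_a 0.66 [407.8, 238.9] 1382
plate_a 0.59 [474.2, 246.0] 1206
lid_hinge 0.68 [195.8, 229.9] 4557
```

View pics/scene0.png

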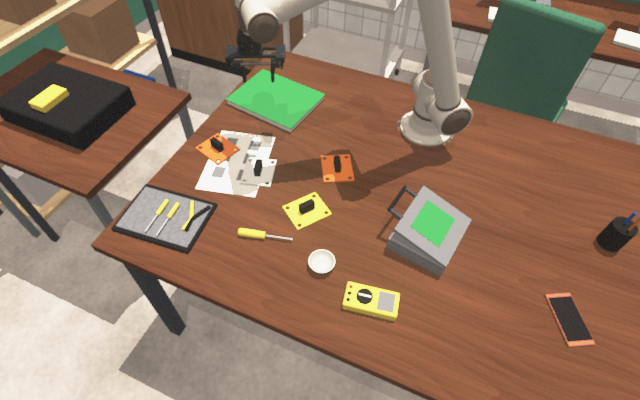

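View pics/top0.png

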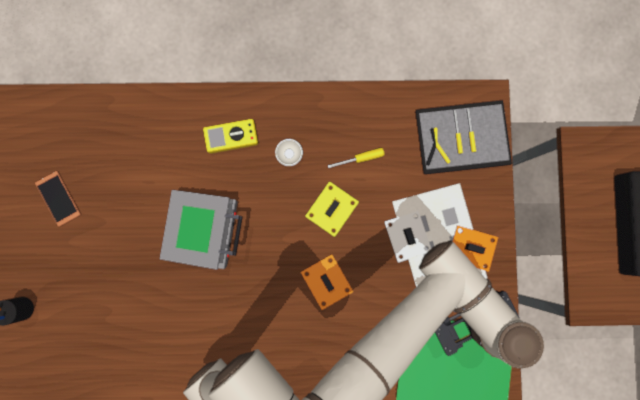

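```bash
python3 - <<'E'
import cv2
a=cv2.imread('pics/top0.png')
cv2.imwrite('pics/top0c.png',cv2.resize(a[160:300,130:290],None,fx=5,fy=4.2,interpolation=cv2.INTER_CUBIC)[:600,:800])
cv2.imwrite('pics/top0p.png',cv2.resize(a[120:320,260:520],None,fx=3,fy=3,interpolation=cv2.INTER_CUBIC))
E
```

```text
(no output)
```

View pics/top0c.png

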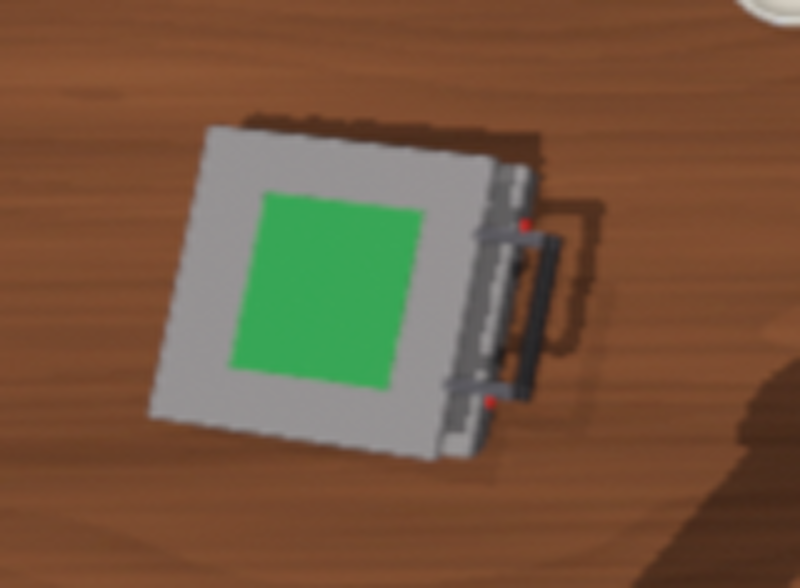

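View pics/top0p.png

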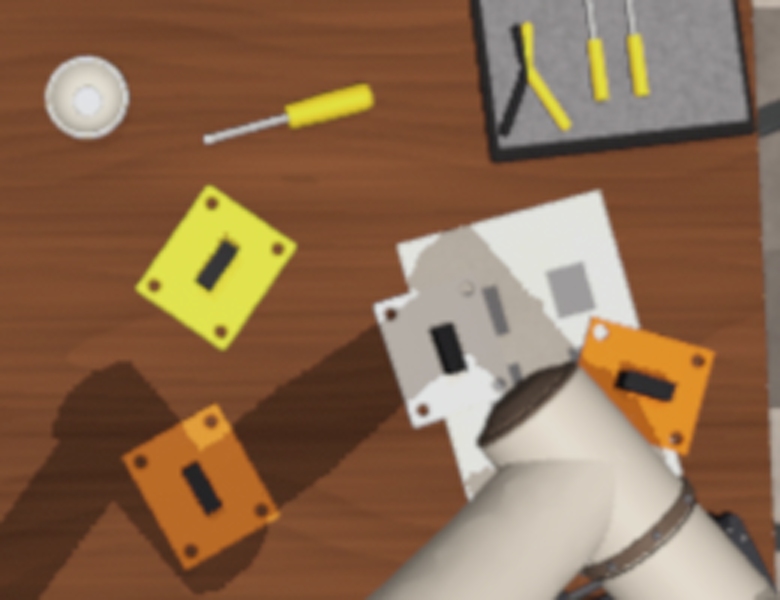

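The top view shows the instrument at (199,231) with its bar at (238,235), opening towards the robot's right. The yellow plate is at (332,209). The look-alikes are orange at (327,281) and (474,246) and white at (408,239). Only the plate at (332,209) is yellow.

```bash
python3 - <<'E'
import cv2
a=cv2.imread('pics/scene0.png')
cv2.imwrite('pics/sc.png',cv2.resize(a[170:290,370:490],None,fx=5,fy=5,interpolation=cv2.INTER_CUBIC))
cv2.imwrite('pics/sp.png',cv2.resize(a[180:240,270:350],None,fx=8,fy=8,interpolation=cv2.INTER_CUBIC))
E
```

```text
(no output)
```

View pics/sc.png

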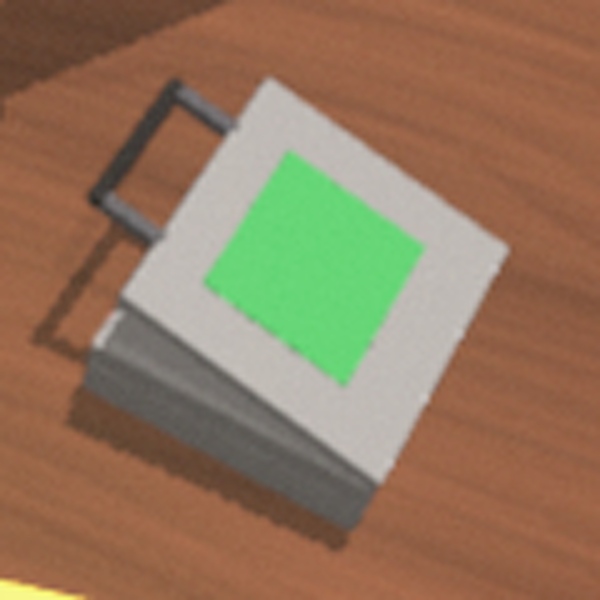

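View pics/sp.png

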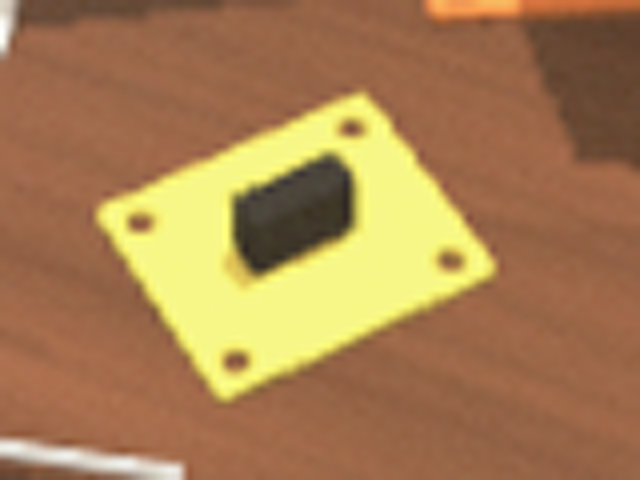

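```bash
cat > h.py <<'E'
import numpy as np
from scipy.optimize import least_squares
def proj(p,X):
    X=np.atleast_2d(X); c=X@p['view'][:3,:3].T+p['view'][:3,3]; u=c@p['mtx'].T; return u[:,:2]/u[:,2:]
def Rz(a): return np.array([[np.cos(a),-np.sin(a),0],[np.sin(a),np.cos(a),0],[0,0,1]])
def lidp(q,t,y,n): # in case frame
    return np.array([.09-t*np.cos(q)+n*np.sin(q), y, .051+t*np.sin(q)+n*np.cos(q)])
def W(x,y,a,P): return np.atleast_2d(P)@Rz(a).T+[x,y,0]
def up(u,s,off): return (np.array(u,float)+.5)/np.array(s)-.5+off
def ray(p,uv,z):
    R=p['view'][:3,:3];t=p['view'][:3,3]; c=-R.T@t
    d=R.T@np.linalg.inv(p['mtx'])@np.array([uv[0],uv[1],1]); return c+d*(z-c[2])/d[2]
E
python3 - <<'E'
from h import *; import pickle
T=pickle.load(open('top0.pkl','rb'));S=pickle.load(open('scene0.pkl','rb'))
ut=up([[208,125],[495,157],[437,460],[150,415],[540,318]],[5,4.2],[130,160])
us=up([[382,483],[122,298],[269,77],[508,247],[135,140]],5,[370,170])
def pts(q): return np.array([lidp(q,0,-.1,.01),lidp(q,.18,-.1,.01),lidp(q,.18,.1,.01),lidp(q,0,.1,.01),lidp(q,.222,0,.005)])
def f(v,w=(1,1)):
    P=W(*v[:3],pts(v[3])); return np.r_[w[0]*(proj(T,P)-ut).ravel(),w[1]*(proj(S,P)-us).ravel()]
for w in [(1,1),(1,.01),(.01,1)]:
    o=least_squares(f,[.55,.2,1.5,.2],args=(w,)); print(w,np.round(o.x,4),np.degrees(o.x[2:]),np.round(f(o.x),1))
pt=up([[211,203],[278,249],[221,331],[154,286]],3,[260,120])
ps=up([[350,127],[140,222],[235,360],[450,261]],8,[270,180])
H=np.array([[ -.04,-.05,.006],[.04,-.05,.006],[.04,.05,.006],[-.04,.05,.006]])
for nm,p,u in (('top',T,pt),('scene',S,ps)):
    X=np.array([ray(p,i,.006) for i in u]); print(nm,X.round(4).tolist(),X.mean(0),[np.linalg.norm(X[i]-X[i-1]).round(4) for i in range(4)])
    for i in range(4): print(np.degrees(np.arctan2(*(X[i]-X[i-1])[1::-1])))
E
```

```text
(1, 1) [0.5007 0.1356 1.4014 0.2501] [80.29261795 14.33221422] [-0.  -0.5  0.4 -0.1 -0.1 -0.5 -0.7 -0.1  0.1 -0.4  0.4 -0.4 -0.4 -1.1
 -0.4 -0.6  0.9 -0.8  0.   0.5]
(1, 0.01) [0.4995 0.1344 1.4043 0.2685] [80.45961287 15.3835338 ] [ 0.2 -0.1  0.2  0.1 -0.1 -0.2 -0.2  0.4 -0.  -0.2  0.3 -0.9 -0.2 -1.9
 -0.3 -1.5  0.6 -1.3  0.3 -0.5]
(0.01, 1) [0.5046 0.1349 1.4068 0.2775] [80.60158745 15.90208958] [-0.1 -1.8 -0.4 -2.  -0.5 -2.1 -0.3 -1.4 -0.5 -2.3  0.2  0.6 -0.3 -0.6
 -0.4 -0.5  0.4 -0.1  0.1  0.5]
top [[0.6189, -0.2464, 0.006], [0.5722, -0.3122, 0.006], [0.4917, -0.2542, 0.006], [0.5372, -0.1886, 0.006]] [ 0.55498009 -0.25038344  0.006     ] [np.float64(0.1001), np.float64(0.0807), np.float64(0.0992), np.float64(0.0798)]
-35.25118625398153
-125.41675879246326
144.23487128771495
55.2605330869168
scene [[0.4968, -0.2542, 0.006], [0.5781, -0.3118, 0.006], [0.6242, -0.2468, 0.006], [0.5439, -0.1885, 0.006]] [ 0.56076268 -0.25034389  0.006     ] [np.float64(0.0808), np.float64(0.0996), np.float64(0.0797), np.float64(0.0992)]
-125.6233353364302
-35.32791590967348
54.59769983777928
144.0299531446428
```

Call:
apply_moves(
  xyz=[
    [0, 0.02, 0.02],
    [0, 0.034, 0.034],
    [0, 0.034, 0.034],
    [0, 0.034, 0.034],
    [0, 0.034, 0.034],
    [0, 0.034, 0.034],
    [0, 0.034, 0.034],
    [0, 0.034, 0.034],
    [0, 0.034, 0.034],
    [0, 0.034, 0.034],
    [0, 0.034, 0.034],
    [0, 0.02, 0.02],
  ],
  twist=[0, 0, 0, 0, 0, 0, 0, 0, 0, 0, 0, 0],
  claw=[1, 1, 1, 1, 1, 1, 1, 1, 1, 1, 1, 1],
)

```text
time_s: 2.3
tcp_pos: [0.4554, -0.0446, 0.2374]
ee_rot: [[0.008, -0.422, 0.907], [-0.002, 0.907, 0.422], [-1.0, -0.005, 0.007]]
wrist_force: [0.7, -0.8, 0.0]
gripper_width: 1.001
```

Call:
apply_moves(
  xyz=[
    [0, 0.02, 0.02],
    [0, 0, 0],
    [0, 0, 0],
    [0, 0, 0],
    [0, 0, 0],
    [0, 0, 0],
  ],
  twist=[0, 7, 7, 7, 7, 7],
  claw=[1, 1, 1, 1, 1, 1],
)

```text
time_s: 2.9
tcp_pos: [0.4672, -0.0113, 0.2385]
ee_rot: [[0.012, 0.188, 0.982], [-0.001, 0.982, -0.188], [-1.0, 0.001, 0.012]]
wrist_force: [-0.1, 0.4, 0.3]
gripper_width: 1.002
```

```bash
cat >> h.py <<'E'
def yaw(s): R=s['ee_rot']; R=np.array(R); return np.degrees(np.arctan2(R[1,1],R[0,1]))
def tool(s,target): return np.array(s['ee_rot']).T@(np.array(target)-np.array(s['tcp_pos']))
def st(s): print('t',round(s['time_s'],2),'tcp',np.round(s['tcp_pos'],4).tolist(),'yaw',round(yaw(s),2),'xdown',np.round(np.array(s['ee_rot'])[:,0],3).tolist(),'F',np.round(s['wrist_force'],1).tolist(),'w',round(float(s['gripper_width']),3),'j',np.round(s['joints'],1).tolist())
E
python3 - <<'E'
from h import *; from station import r,imaging; import cv2,pickle
s=r.sense(); st(s)
for n in ['wrist','top']:
    p=imaging.capture(n); cv2.imwrite(f'pics/{n}1.png',p['pixels'][:,:,::-1]); pickle.dump(p,open(f'{n}1.pkl','wb'))
    print(np.round(p['mtx'],1).tolist(),np.round(p['view'],3).tolist())
E
```

```text
t 2.9 tcp [0.4672, -0.0113, 0.2385] yaw 79.14 xdown [0.012, -0.001, -1.0] F [-0.1, 0.4, 0.3] w 1.002 j [18.8, 6.1, -21.0, 0.3, -62.3, -119.8]
[[284.4, 0.0, 317.6], [0.0, 284.4, 199.3], [0.0, 0.0, 1.0]] [[0.189, 0.982, 0.002, -0.076], [0.947, -0.182, 0.263, -0.478], [0.259, -0.048, -0.965, 0.27], [0.0, 0.0, 0.0, 1.0]]
[[504.7, 0.0, 318.9], [0.0, 504.7, 208.9], [0.0, 0.0, 1.0]] [[-0.015, -1.0, 0.015, -0.204], [-0.998, 0.014, -0.065, 0.557], [0.065, -0.016, -0.998, 1.467], [0.0, 0.0, 0.0, 1.0]]
```

View pics/wrist1.png

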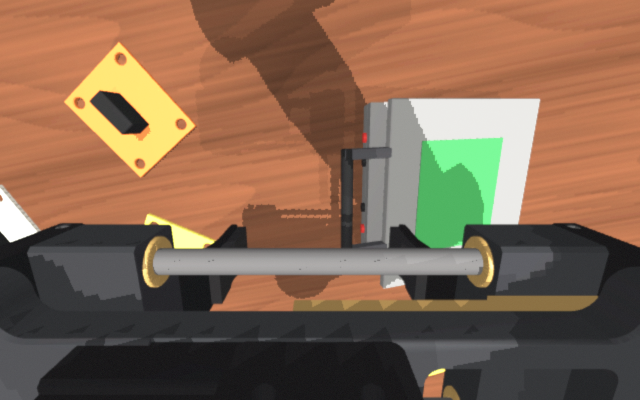

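```bash
python3 - <<'E'
import cv2
a=cv2.imread('pics/wrist1.png')
cv2.imwrite('pics/w1c.png',cv2.resize(a[85:260,325:550],None,fx=3.4,fy=3.4,interpolation=cv2.INTER_CUBIC))
E
python3 - <<'E'
from h import *; import pickle
T=pickle.load(open('top0.pkl','rb'));Wc=pickle.load(open('wrist1.pkl','rb'))
for v in ([.5007,.1356,1.4014,.2501],[.4995,.1344,1.4043,.2685]):
    q=v[3]
    P=[lidp(q,.18,-.1,.01),lidp(q,0,-.1,.01),lidp(q,.222,-.045,.005),lidp(q,.222,.0,.005),np.array([-.09,-.1,.05])]
    P=W(*v[:3],np.array(P)); print(P.round(3).tolist(), proj(Wc,P).round(1).tolist())
E
```

```text
[[0.585, 0.038, 0.105], [0.615, 0.21, 0.061], [0.524, 0.006, 0.111], [0.48, 0.014, 0.111], [0.584, 0.03, 0.05]] [[381.7, 286.5], [511.7, 264.2], [344.9, 243.8], [345.1, 202.6], [366.3, 262.9]]
[[0.585, 0.038, 0.108], [0.613, 0.209, 0.061], [0.524, 0.006, 0.115], [0.479, 0.013, 0.115], [0.583, 0.029, 0.05]] [[382.3, 287.5], [511.1, 263.3], [345.2, 244.9], [345.3, 203.1], [365.4, 262.5]]
```

View pics/w1c.png

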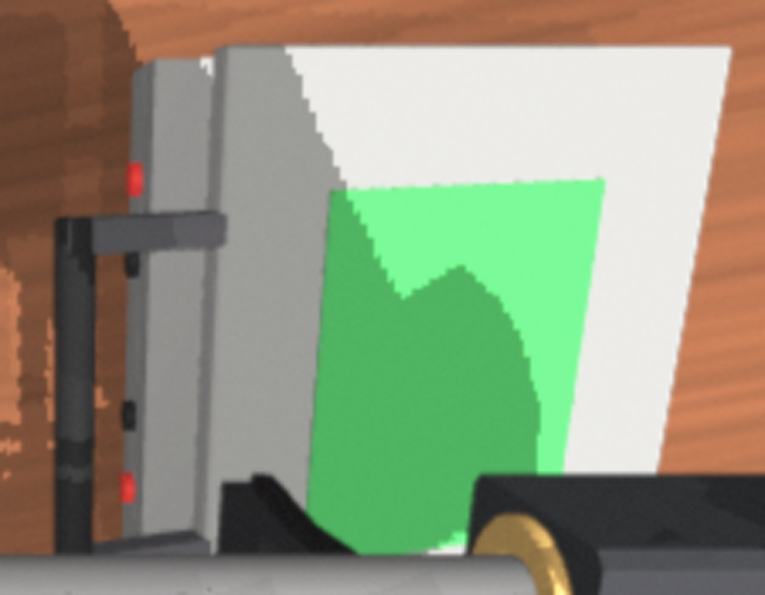

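```bash
python3 - <<'E'
from h import *; import pickle
T=pickle.load(open('top0.pkl','rb'));S=pickle.load(open('scene0.pkl','rb'));Wc=pickle.load(open('wrist1.pkl','rb'))
ut=up([[208,125],[495,157],[437,460],[150,415],[540,318]],[5,4.2],[130,160])
us=up([[382,483],[122,298],[269,77],[508,247],[135,140]],5,[370,170])
uw=up([[225,47],[731,47],[76,235],[152,61]],3.4,[325,85])
def pts(q): return np.array([lidp(q,0,-.1,.01),lidp(q,.18,-.1,.01),lidp(q,.18,.1,.01),lidp(q,0,.1,.01),lidp(q,.222,0,.005),[0,0,0]])
def f(v,w=(1,1,1)):
    A=pts(v[3]);P=W(*v[:3],A[:5])
    Q=W(*v[:3],np.array([A[2],A[3],lidp(v[3],.222,.047,.005),[-.09,.1,.05]]))
    return np.r_[w[0]*(proj(T,P)-ut).ravel(),w[1]*(proj(S,P)-us).ravel(),w[2]*(proj(Wc,Q)-uw).ravel()]
for w in [(1,1,1),(1,0,1),(0,0,1)]:
    o=least_squares(f,[.5,.13,1.4,.25],args=(w,)); print(w,np.round(o.x,4),np.degrees(o.x[2:]).round(1),np.round(f(o.x),1))
    print('bar',W(*o.x[:3],lidp(o.x[3],.222,0,.005)).round(4))
E
```

```text
(1, 1, 1) [0.5012 0.1348 1.3981 0.2603] [80.1 14.9] [ 0.3 -0.8  0.5 -0.3 -0.2 -0.7 -0.5 -0.5  0.  -0.5  0.  -0.4 -0.5 -1.4
 -0.3 -0.9  0.7 -0.6  0.1  0.1 -0.1 -1.2  1.1 -0.5 -1.3  2.5  1.  -0.9]
bar [[0.48   0.0134 0.113 ]]
(1, 0, 1) [0.501  0.1342 1.397  0.2679] [80.  15.3] [ 0.6 -0.8  0.5 -0.2 -0.3 -0.6 -0.4 -0.4 -0.  -0.4 -0.2 -0.5 -0.5 -1.8
 -0.2 -1.2  0.6 -0.7  0.2 -0.4  0.2 -1.5  0.6 -0.5 -1.2  2.4  0.5 -1.1]
bar [[0.4797 0.0133 0.1146]]
(0, 0, 1) [0.5013 0.1339 1.3934 0.2681] [79.8 15.4] [ 0.8 -1.   0.7 -0.2 -0.4 -0.6 -0.3 -0.7  0.1 -0.4 -0.5 -0.4 -0.7 -1.8
 -0.2 -1.2  0.5 -0.5  0.1 -0.4  0.3 -1.4  0.6  0.2 -1.3  2.4  0.6 -1.1]
bar [[0.4797 0.0131 0.1146]]
```

Call:
apply_moves(
  xyz=[
    [0, 0.0265, 0.008],
    [0, 0, 0],
    [0.02, 0, 0],
    [0.03, 0, 0],
    [0, 0, 0],
  ],
  twist=[-0.9, 0, 0, 0, 0],
  claw=[0.42, 0.42, 0.42, 0.42, 0.42],
)

```text
time_s: 3.5
tcp_pos: [0.4812, 0.0134, 0.189]
ee_rot: [[0.015, 0.154, 0.988], [-0.0, 0.988, -0.154], [-1.0, 0.002, 0.015]]
wrist_force: [-0.6, -0.1, 0.5]
gripper_width: 0.63
```

```bash
python3 - <<'E'
from h import *; from station import r,imaging; import cv2,pickle
s=r.sense(); st(s); print(tool(s,[.480,.0132,.108]))
p=imaging.capture('wrist'); cv2.imwrite('pics/wrist2.png',p['pixels'][:,:,::-1])
P=W(.5012,.1345,1.397,np.array([lidp(.262,.222,y,.005) for y in (.045,0,-.045)]));print(proj(p,P).round(1).tolist())
E
```

```text
t 3.5 tcp [0.4812, 0.0134, 0.189] yaw 81.12 xdown [0.015, -0.0, -1.0] F [-0.6, -0.1, 0.5] w 0.63 j [21.2, 10.1, -23.9, 0.4, -55.1, -120.3]
[ 0.08100863 -0.00054288 -0.00235673]
[[319.5, 154.2], [318.4, 209.3], [317.4, 258.9]]
```

View pics/wrist2.png

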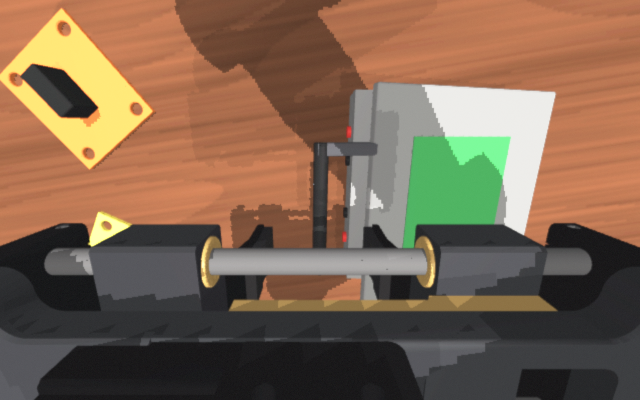

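Call:
apply_moves(
  xyz=[
    [0.01, 0, -0.001],
    [0.01, 0, -0.001],
    [0.01, 0, 0],
    [0.015, 0, 0],
    [0.015, 0, 0],
    [0.012, 0, 0],
    [0.006, 0, 0],
    [0, 0, 0],
  ],
  twist=[1, 0, 0, 0, 0, 0, 0, 0],
  claw=[0.42, 0.42, 0.42, 0.42, 0.42, 0.42, 0.42, 0.42],
)

```text
time_s: 4.35
tcp_pos: [0.4854, 0.0141, 0.1128]
ee_rot: [[0.029, 0.169, 0.985], [0.002, 0.986, -0.169], [-1.0, 0.007, 0.028]]
wrist_force: [1.2, -0.2, -0.0]
gripper_width: 0.424
```

```bash
python3 - <<'E'
from h import *; from station import r,imaging; import cv2,pickle
s=r.sense(); st(s); print(tool(s,[.480,.0132,.108]))
p=imaging.capture('wrist'); cv2.imwrite('pics/wrist3.png',p['pixels'][:,:,::-1])
p=imaging.capture('scene'); cv2.imwrite('pics/scene3.png',cv2.resize(p['pixels'][100:300,300:520,::-1],None,fx=3,fy=3))
E
```

```text
t 4.35 tcp [0.4854, 0.0141, 0.1128] yaw 80.26 xdown [0.029, 0.002, -1.0] F [1.2, -0.2, -0.0] w 0.424 j [21.2, 15.7, -29.8, 0.7, -42.9, -121.4]
[ 0.00465992 -0.00179321 -0.00534095]
```

View pics/wrist3.png

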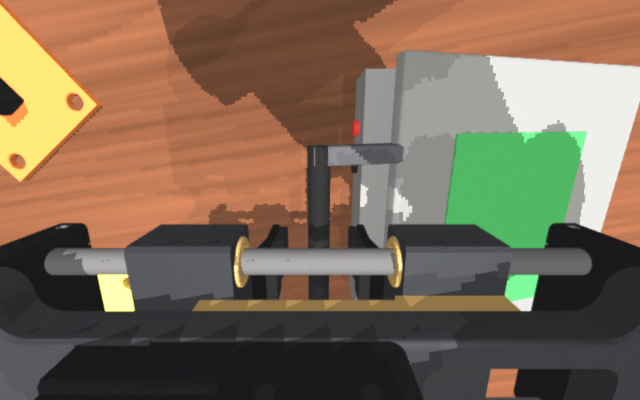

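View pics/scene3.png

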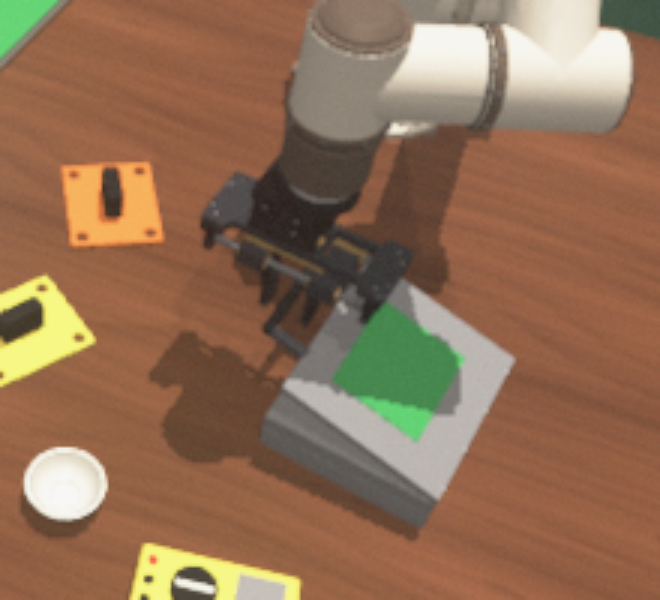

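Call:
apply_moves(
  xyz=[
    [0.006, -0.001, -0.003],
    [0, 0, 0],
    [0, 0, 0],
    [0, 0, 0],
    [0, 0, 0],
    [0, 0, 0],
    [0, 0, 0],
    [0, 0, 0],
  ],
  twist=[0, 0, 0, 0, 0, 0, 0, 0],
  claw=[0.42, 0.1, 0, 0, 0, 0, 0, 0],
)

```text
time_s: 5.25
tcp_pos: [0.4842, 0.0147, 0.1091]
ee_rot: [[0.035, 0.169, 0.985], [0.005, 0.986, -0.169], [-0.999, 0.011, 0.034]]
wrist_force: [0.8, 0.9, 0.3]
gripper_width: 0.125
```

```bash
python3 - <<'E'
from h import *; from station import r,imaging; import cv2,pickle
s=r.sense(); st(s)
c=W(.5012,.1345,1.397,[.09,0,.051])[0]; print('hinge',c)
R=np.array(s['ee_rot']); u=np.array([np.cos(1.397),np.sin(1.397),0])
g=np.array(s['tcp_pos'])-.005*R[:,0]
d=g-c; hx=d@u; hz=d[2]; print('rel',hx,hz,'r',np.hypot(hx,hz),'expected',np.hypot(.222,.005),'q',np.degrees(np.arctan2(hz,-hx)-np.arctan2(.005,.222)))
E
```

```text
t 5.25 tcp [0.4842, 0.0147, 0.1091] yaw 80.3 xdown [0.035, 0.005, -0.999] F [0.8, 0.9, 0.3] w 0.125 j [21.3, 15.7, -30.5, 0.7, -41.8, -121.5]
hinge [0.51676305 0.22314419 0.051     ]
rel -0.21100513692652037 0.06310479072588832 r 0.22023937527594326 expected 0.22205629916757597 q 15.359990483754054
```

```bash
cat > arc.py <<'E'
from h import *; from station import r; import sys
s=r.sense(); st(s)
c=W(.5012,.1345,1.397,[.09,0,.051])[0]; u=np.array([np.cos(1.397),np.sin(1.397),0]); v=np.array([u[1],-u[0],0])
R=np.array(s['ee_rot']); g=np.array(s['tcp_pos'])-.005*R[:,0]
d=g-c; hx=d@u; hz=d[2]; rr=np.hypot(hx,hz); ph=np.arctan2(hz,-hx); print('lat',d@v,'r',rr,'q',np.degrees(ph)-1.29)
step=float(sys.argv[1]); n=int(sys.argv[2]); R0=.2205
pos=g.copy()
for i in range(n):
    p=ph+np.radians(step)*(i+1)
    t=c+R0*(-np.cos(p)*u)+[0,0,R0*np.sin(p)]+v*(.0067)
    e=R.T@(t-pos); pos=t; print(np.round(e,4).tolist())
E
python3 arc.py 2.2 12
```

```text
t 5.25 tcp [0.4842, 0.0147, 0.1091] yaw 80.3 xdown [0.035, 0.005, -0.999] F [0.8, 0.9, 0.3] w 0.125 j [21.3, 15.7, -30.5, 0.7, -41.8, -121.5]
lat 0.003811874500618286 r 0.22023937527594326 q 15.360217835814517
[-0.008, 0.0024, 0.0032]
[-0.0079, 0.003, 0.0003]
[-0.0078, 0.0033, 0.0003]
[-0.0077, 0.0036, 0.0003]
[-0.0075, 0.0039, 0.0003]
[-0.0074, 0.0042, 0.0003]
[-0.0072, 0.0044, 0.0003]
[-0.007, 0.0047, 0.0003]
[-0.0068, 0.005, 0.0003]
[-0.0067, 0.0052, 0.0003]
[-0.0064, 0.0055, 0.0002]
[-0.0062, 0.0057, 0.0002]
```

Call:
apply_moves(
  xyz=[
    [-0.008, 0.0024, 0],
    [-0.008, 0.003, 0],
    [-0.008, 0.0033, 0],
    [-0.008, 0.0036, 0],
    [-0.0075, 0.004, 0],
    [-0.0075, 0.004, 0],
  ],
  twist=[0, 0, 0, 0, 0, 0],
  claw=[0, 0, 0, 0, 0, 0],
)

```text
time_s: 5.85
tcp_pos: [0.4878, 0.0358, 0.1589]
ee_rot: [[0.038, 0.169, 0.985], [0.005, 0.986, -0.169], [-0.999, 0.011, 0.037]]
wrist_force: [5.1, 1.9, -8.8]
gripper_width: 0.126
```

```bash
python3 arc.py 2.5 12
```

```text
t 5.85 tcp [0.4878, 0.0358, 0.1589] yaw 80.29 xdown [0.038, 0.005, -0.999] F [5.1, 1.9, -8.8] w 0.126 j [23.7, 12.2, -26.4, 0.8, -49.2, -123.9]
lat 0.0036784377639050183 r 0.22067040357410392 q 29.470138569955363
[-0.0079, 0.0053, 0.0033]
[-0.0079, 0.0055, 0.0003]
[-0.0076, 0.0059, 0.0003]
[-0.0073, 0.0062, 0.0003]
[-0.0071, 0.0065, 0.0003]
[-0.0068, 0.0068, 0.0003]
[-0.0065, 0.0071, 0.0003]
[-0.0062, 0.0074, 0.0003]
[-0.0058, 0.0076, 0.0002]
[-0.0055, 0.0079, 0.0002]
[-0.0051, 0.0081, 0.0002]
[-0.0048, 0.0083, 0.0002]
```

Tracking is good: r is constant and the forces are small.

Call:
apply_moves(
  xyz=[
    [-0.008, 0.0053, 0],
    [-0.008, 0.0055, 0],
    [-0.0076, 0.006, 0],
    [-0.0073, 0.0062, 0],
    [-0.007, 0.0065, 0],
    [-0.0068, 0.0068, 0],
    [-0.0065, 0.0071, 0],
    [-0.0062, 0.0074, 0],
    [-0.0058, 0.0076, 0],
    [-0.0055, 0.0079, 0],
  ],
  twist=[0, 0, 0, 0, 0, 0, 0, 0, 0, 0],
  claw=[0, 0, 0, 0, 0, 0, 0, 0, 0, 0],
)

```text
time_s: 6.85
tcp_pos: [0.4996, 0.105, 0.2347]
ee_rot: [[0.049, 0.168, 0.985], [0.006, 0.986, -0.168], [-0.999, 0.014, 0.047]]
wrist_force: [8.5, -1.6, -8.8]
gripper_width: 0.129
```

```bash
python3 arc.py 2.5 12
```

```text
t 6.85 tcp [0.4996, 0.105, 0.2347] yaw 80.35 xdown [0.049, 0.006, -0.999] F [8.5, -1.6, -8.8] w 0.129 j [30.8, 9.5, -17.9, 1.3, -60.0, -131.1]
lat 0.003308226443652543 r 0.22330500670837825 q 56.39145603169689
[-0.0023, 0.0098, 0.0036]
[-0.0045, 0.0085, 0.0003]
[-0.0041, 0.0087, 0.0002]
[-0.0037, 0.0089, 0.0002]
[-0.0033, 0.009, 0.0002]
[-0.0029, 0.0092, 0.0002]
[-0.0025, 0.0093, 0.0002]
[-0.0021, 0.0094, 0.0002]
[-0.0017, 0.0095, 0.0001]
[-0.0013, 0.0095, 0.0001]
[-0.0009, 0.0096, 0.0001]
[-0.0005, 0.0096, 0.0001]
```

Call:
apply_moves(
  xyz=[
    [-0.003, 0.0095, 0],
    [-0.0045, 0.0085, 0],
    [-0.004, 0.0087, 0],
    [-0.0037, 0.009, 0],
    [-0.0033, 0.009, 0],
    [-0.003, 0.0092, 0],
    [-0.0025, 0.0093, 0],
    [-0.002, 0.0094, 0],
  ],
  twist=[0, 0, 0, 0, 0, 0, 0, 0],
  claw=[0, 0, 0, 0, 0, 0, 0, 0],
)

```text
time_s: 7.65
tcp_pos: [0.5109, 0.1706, 0.2654]
ee_rot: [[0.048, 0.169, 0.984], [-0.015, 0.986, -0.168], [-0.999, -0.007, 0.05]]
wrist_force: [5.8, -4.2, -4.7]
gripper_width: 0.124
```

```bash
python3 arc.py 2.2 14
```

```text
t 7.65 tcp [0.5109, 0.1706, 0.2654] yaw 80.27 xdown [0.048, -0.015, -0.999] F [5.8, -4.2, -4.7] w 0.124 j [37.0, 11.3, -11.6, 2.6, -65.5, -137.8]
lat 0.0030773193487255903 r 0.22566918638145522 q 75.19239644251147
[0.0033, 0.0095, 0.0035]
[-0.0016, 0.0083, 0.0001]
[-0.0012, 0.0084, 0.0001]
[-0.0009, 0.0084, 0.0001]
[-0.0006, 0.0084, 0.0001]
[-0.0003, 0.0085, 0.0]
[0.0001, 0.0085, 0.0]
[0.0004, 0.0085, 0.0]
[0.0007, 0.0084, -0.0]
[0.001, 0.0084, -0.0]
[0.0014, 0.0084, -0.0]
[0.0017, 0.0083, -0.0001]
[0.002, 0.0082, -0.0001]
[0.0023, 0.0081, -0.0001]
```

Call:
apply_moves(
  xyz=[
    [0, 0.0085, 0],
    [-0.001, 0.0083, 0],
    [-0.001, 0.0084, 0],
    [-0.0005, 0.0084, 0],
    [-0.0003, 0.0084, 0],
    [0, 0.0085, 0],
    [0.0003, 0.0085, 0],
    [0.0006, 0.0085, 0],
  ],
  twist=[0, 0, 0, 0, 0, 0, 0, 0],
  claw=[0, 0, 0, 0, 0, 0, 0, 0],
)

```text
time_s: 8.45
tcp_pos: [0.5202, 0.2242, 0.2732]
ee_rot: [[0.042, 0.173, 0.984], [-0.049, 0.984, -0.171], [-0.998, -0.041, 0.049]]
wrist_force: [3.0, -4.5, 0.4]
gripper_width: 0.125
```

```bash
python3 arc.py 2.2 9; python3 - <<'E'
from station import imaging; import cv2
p=imaging.capture('scene'); cv2.imwrite('pics/scene4.png',cv2.resize(p['pixels'][70:300,300:540,::-1],None,fx=2.5,fy=2.5))
E
```

```text
t 8.45 tcp [0.5202, 0.2242, 0.2732] yaw 80.04 xdown [0.042, -0.049, -0.998] F [3.0, -4.5, 0.4] w 0.125 j [41.7, 14.5, -6.8, 4.0, -68.9, -143.0]
lat 0.002959986980153567 r 0.22717070167290396 q 89.16256299740554
[0.0067, 0.0087, 0.0034]
[0.0002, 0.0085, -0.0]
[0.0005, 0.0084, -0.0]
[0.0009, 0.0084, -0.0]
[0.0012, 0.0084, -0.0001]
[0.0015, 0.0083, -0.0001]
[0.0018, 0.0083, -0.0001]
[0.0021, 0.0082, -0.0001]
[0.0024, 0.0081, -0.0001]
```

View pics/scene4.png

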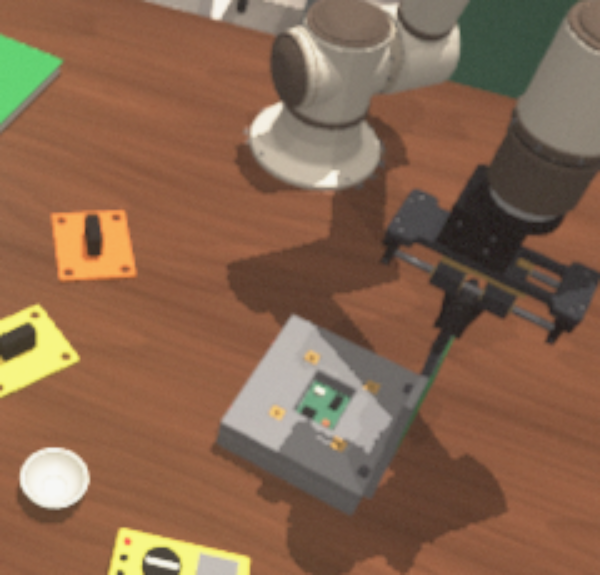

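Call:
apply_moves(
  xyz=[
    [0.002, 0.0085, 0],
    [0.001, 0.0085, 0],
    [0.001, 0.0085, 0],
    [0.001, 0.0084, 0],
    [0.0015, 0.0084, 0],
    [0.0015, 0.0083, 0],
  ],
  twist=[0, 0, 0, 0, 0, 0],
  claw=[0, 0, 0, 0, 0, 0],
)

```text
time_s: 9.1
tcp_pos: [0.5284, 0.2714, 0.2687]
ee_rot: [[0.042, 0.174, 0.984], [-0.058, 0.983, -0.171], [-0.997, -0.05, 0.051]]
wrist_force: [1.5, -4.5, 1.9]
gripper_width: 0.126
```

```bash
python3 arc.py 2.2 5
```

```text
t 9.1 tcp [0.5284, 0.2714, 0.2687] yaw 79.97 xdown [0.042, -0.058, -0.997] F [1.5, -4.5, 1.9] w 0.126 j [44.8, 17.6, -3.2, 4.3, -69.9, -146.3]
lat 0.002884032984928581 r 0.22821675228817573 q 101.30741406630291
[0.0094, 0.007, 0.0033]
[0.0019, 0.0082, -0.0001]
[0.0022, 0.0082, -0.0001]
[0.0025, 0.0081, -0.0001]
[0.0028, 0.008, -0.0002]
```

Call:
apply_moves(
  xyz=[
    [0.002, 0.0085, 0],
    [0.002, 0.006, 0],
    [0, 0, 0],
    [0, 0, 0],
  ],
  twist=[0, 0, 0, 0],
  claw=[0, 0, 0, 0],
)

```text
time_s: 9.5
tcp_pos: [0.5314, 0.2888, 0.2637]
ee_rot: [[0.042, 0.172, 0.984], [-0.057, 0.984, -0.169], [-0.997, -0.049, 0.052]]
wrist_force: [1.1, -3.1, 2.9]
gripper_width: 0.125
```

```bash
python3 arc.py 2.2 1; python3 - <<'E'
from station import imaging; import cv2,pickle
for n in ('scene','top','wrist'):
    p=imaging.capture(n); pickle.dump(p,open(n+'5.pkl','wb'));cv2.imwrite(f'pics/{n}5.png',p['pixels'][:,:,::-1])
E
```

```text
t 9.5 tcp [0.5314, 0.2888, 0.2637] yaw 80.08 xdown [0.042, -0.057, -0.997] F [1.1, -3.1, 2.9] w 0.125 j [45.8, 18.9, -2.1, 4.3, -69.8, -147.2]
lat 0.0028530204742155006 r 0.22786775935392561 q 105.92468276682915
[0.0096, 0.0063, 0.0034]
```

View pics/top5.png

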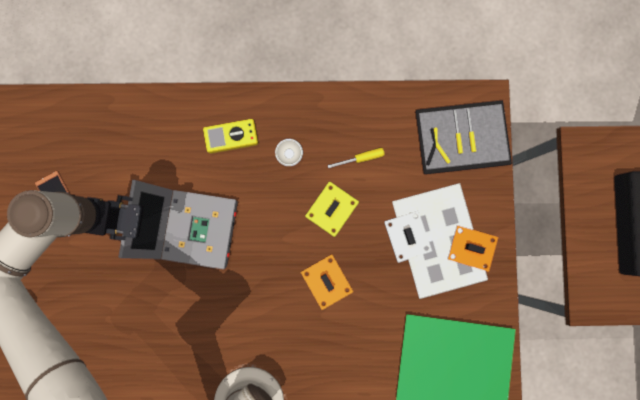

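View pics/wrist5.png

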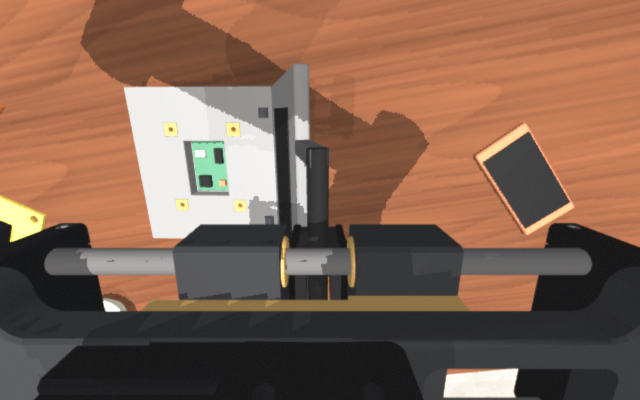

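Call:
apply_moves(
  xyz=[
    [0, 0, 0],
    [0, 0, 0],
    [0, 0, 0],
    [0, 0, 0],
    [-0.01, 0, 0],
    [-0.02, 0, 0],
    [-0.02, 0, 0],
    [-0.02, 0, 0],
    [0, 0, 0],
  ],
  twist=[0, 0, 0, 0, 0, 0, 0, 0, 0],
  claw=[0.4, 0.4, 0.4, 0.4, 0.4, 0.4, 0.4, 0.4, 0.4],
)

```text
time_s: 10.55
tcp_pos: [0.5267, 0.2945, 0.3356]
ee_rot: [[0.039, 0.173, 0.984], [-0.051, 0.984, -0.171], [-0.998, -0.044, 0.047]]
wrist_force: [-0.6, -1.3, 0.7]
gripper_width: 0.398
```

```bash
python3 - <<'E'
from h import *
from station import imaging,r; import cv2,pickle
st(r.sense())
for n in ('scene','top','wrist'):
    p=imaging.capture(n); pickle.dump(p,open(n+'6.pkl','wb'));cv2.imwrite(f'pics/{n}6.png',p['pixels'][:,:,::-1])
a=cv2.imread('pics/scene6.png');cv2.imwrite('pics/sc6.png',cv2.resize(a[130:290,370:530],None,fx=3.7,fy=3.7,interpolation=cv2.INTER_CUBIC))
a=cv2.imread('pics/top6.png');cv2.imwrite('pics/tc6.png',cv2.resize(a[170:280,110:250],None,fx=5,fy=5,interpolation=cv2.INTER_CUBIC))
E
```

```text
t 10.55 tcp [0.5267, 0.2945, 0.3356] yaw 80.03 xdown [0.039, -0.051, -0.998] F [-0.6, -1.3, 0.7] w 0.398 j [46.4, 16.9, 5.4, 3.7, -79.2, -147.0]
```

View pics/sc6.png

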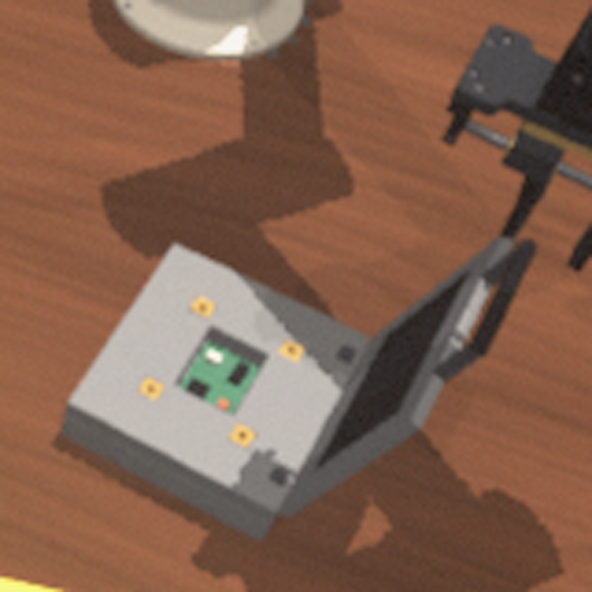

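View pics/wrist6.png

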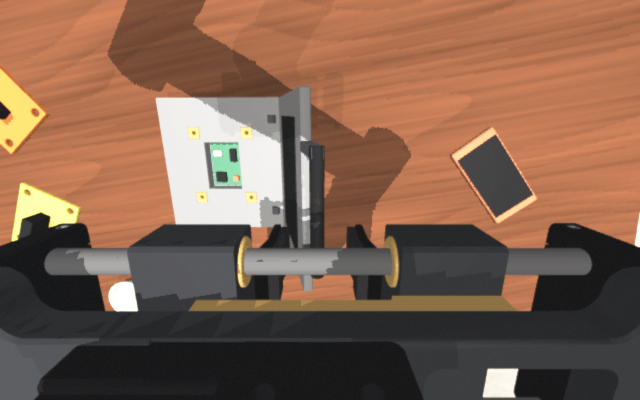

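View pics/tc6.png

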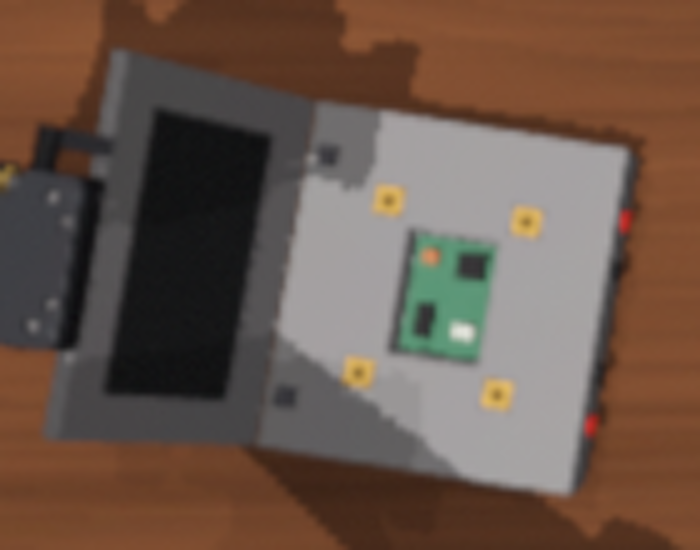

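```bash
cat > ins.py <<'E'
import cv2
from h import *
def blobs(p,box,lo=(15,90,120),hi=(32,255,255),amin=8,amax=300):
    im=p['pixels']; hsv=cv2.cvtColor(im,cv2.COLOR_RGB2HSV); m=cv2.inRange(hsv,lo,hi)
    M=np.zeros_like(m); x0,y0,x1,y1=box; M[y0:y1,x0:x1]=m[y0:y1,x0:x1]
    M=cv2.morphologyEx(M,cv2.MORPH_CLOSE,np.ones((3,3),np.uint8))
    n,l,s,c=cv2.connectedComponentsWithStats(M); 
    return np.array([c[i] for i in range(1,n) if amin<s[i,4]<amax]),[int(s[i,4]) for i in range(1,n) if amin<s[i,4]<amax]
INS=np.array([[a,b,.05] for a in(-.04,.04) for b in (-.05,.05)])
def fitcase(lst,x0=(.5012,.1345,1.397)):
    def f(v):
        o=[]
        for p,b in lst:
            q=proj(p,W(*v,INS)); o.append(np.array([q[i]-b[np.argmin(((b-q[i])**2).sum(1))] for i in range(4)]).ravel())
        return np.concatenate(o)
    o=least_squares(f,x0,x_scale=[.01,.01,.02]); return o.x,f(o.x)
E
python3 - <<'E'
from ins import *; import pickle
B={'top':(170,195,230,260),'scene':(400,200,460,255),'wrist':(180,120,265,205)}
L=[]
for n in B:
    p=pickle.load(open(n+'6.pkl','rb')); b,a=blobs(p,B[n]); print(n,b.round(1).tolist(),a)
    if len(b)>=4:
        L.append((p,b)); v,e=fitcase([(p,b)]); print(v.round(4),np.degrees(v[2]).round(2),np.abs(e).max().round(2))
v,e=fitcase(L); print('all',v.round(4),e.round(1))
T=pickle.load(open('top6.pkl','rb'))
u=up([[115,50],[130,57],[45,438],[62,438]],5,[110,170])
for q in (95,100,105,110,115):
    Q=np.radians(q); P=np.array([lidp(Q,.18,-.1,.01),lidp(Q,.18,-.1,0),lidp(Q,.18,.1,.01),lidp(Q,.18,.1,0)])
    for vv in (v,): print(q,(proj(T,W(*vv,P))-u).round(1).tolist())
S=pickle.load(open('scene6.pkl','rb'))
for q in (95,100,105,110,115):
    Q=np.radians(q); P=np.array([lidp(Q,.18,.1,.01),lidp(Q,.18,.1,0),lidp(Q,.18,-.1,.01),lidp(Q,.18,-.1,0)])
    print(q,((proj(S,W(*v,P))-[370,130]+.5)*3.7-.5).round(0).tolist())
E
```

```text
top [[187.4, 209.5], [214.8, 214.0], [181.2, 244.0], [208.9, 248.5]] [30, 27, 31, 31]
[0.4993 0.1356 1.3967] 80.02 0.07
scene [[424.5, 212.6], [448.5, 224.1], [410.5, 234.5], [435.0, 247.3]] [21, 23, 24, 25]
[0.5042 0.1354 1.399 ] 80.16 0.17
wrist [[247.0, 130.9], [194.6, 132.3], [235.6, 177.8], [201.8, 195.5], [251.1, 197.0]] [67, 55, 21, 50, 30]
[0.5002 0.1362 1.394 ] 79.87 1.02
all [0.5005 0.1359 1.3952] [-0.  -0.4 -0.2 -0.4 -0.1 -0.4 -0.1 -0.4  0.4 -0.9  0.5 -1.   0.5 -0.9
  0.5 -0.6  0.1  0.5 -0.6 -0.5  0.2 -0.4 -0.2  1.2]
95 [[11.1, 0.7], [11.9, -0.1], [10.5, 1.6], [10.9, 2.3]]
100 [[5.5, -0.2], [6.1, -1.0], [4.8, 0.6], [5.1, 1.3]]
105 [[0.2, -0.9], [0.6, -1.8], [-0.5, -0.4], [-0.5, 0.2]]
110 [[-4.8, -1.6], [-4.6, -2.5], [-5.4, -1.4], [-5.7, -0.8]]
115 [[-9.3, -2.1], [-9.4, -3.2], [-9.9, -2.4], [-10.4, -1.8]]
95 [[479.0, 208.0], [466.0, 202.0], [379.0, 395.0], [366.0, 387.0]]
100 [[498.0, 220.0], [486.0, 213.0], [400.0, 409.0], [387.0, 400.0]]
105 [[516.0, 233.0], [505.0, 225.0], [420.0, 423.0], [407.0, 414.0]]
110 [[533.0, 246.0], [522.0, 238.0], [438.0, 438.0], [427.0, 428.0]]
115 [[549.0, 261.0], [539.0, 251.0], [456.0, 454.0], [445.0, 444.0]]
```

Call:
apply_moves(
  xyz=[
    [-0.005, -0.02, 0.005],
    [0, -0.044, 0.01],
    [0, -0.044, 0.01],
    [0, -0.044, 0.01],
    [0, -0.044, 0.01],
    [0, -0.044, 0.01],
    [0, -0.044, 0.01],
    [0, -0.044, 0.01],
    [0, -0.044, 0.01],
    [0, -0.044, 0.01],
    [0, -0.044, 0.01],
    [0, -0.03, 0.01],
  ],
  twist=[0, 0, 0, 0, 0, 0, 0, 0, 0, 0, 0, 0],
  claw=[0.4, 0.4, 0.4, 0.6, 0.6, 0.6, 0.6, 0.6, 0.6, 0.6, 0.6, 0.6],
)

```text
time_s: 11.9
tcp_pos: [0.5455, -0.2324, 0.3595]
ee_rot: [[0.012, 0.168, 0.986], [-0.064, 0.984, -0.167], [-0.998, -0.061, 0.023]]
wrist_force: [0.3, 0.5, -0.2]
gripper_width: 0.604
```

```bash
python3 - <<'E'
from h import *
from station import r
s=r.sense();st(s);print(tool(s,[.556,-.25,.2]))
E
```

```text
t 11.9 tcp [0.5455, -0.2324, 0.3595] yaw 80.31 xdown [0.012, -0.064, -0.998] F [0.3, 0.5, -0.2] w 0.604 j [-5.6, 14.6, 5.6, 3.7, -80.0, -94.6]
[ 0.16041184 -0.00577242  0.00970165]
```

Call:
apply_moves(
  xyz=[
    [0.02, -0.006, 0.01],
    [0.03, 0, 0],
    [0.03, 0, 0],
    [0.02, 0, 0],
    [0, 0, 0],
  ],
  twist=[6.5, 6.5, 6.5, 6.2, 0],
  claw=[0.6, 0.6, 0.6, 0.6, 0.6],
)

```text
time_s: 12.4
tcp_pos: [0.5497, -0.2567, 0.2543]
ee_rot: [[0.005, 0.603, 0.798], [-0.064, 0.797, -0.601], [-0.998, -0.048, 0.042]]
wrist_force: [-0.9, -0.3, 0.4]
gripper_width: 0.6
```

```bash
python3 - <<'E'
from h import *
from station import r,imaging; import cv2,pickle
s=r.sense();st(s);print(tool(s,[.556,-.25,.2]))
for n in ('wrist','top'):
    p=imaging.capture(n); pickle.dump(p,open(n+'7.pkl','wb'));cv2.imwrite(f'pics/{n}7.png',p['pixels'][:,:,::-1])
p=pickle.load(open('wrist7.pkl','rb'))
P=W(.556,-.25,np.radians(54.6),np.array([[x,y,.042] for x in(-.01,.01) for y in(-.025,.025)])); print(proj(p,P).round(1).tolist())
E
```

```text
t 12.4 tcp [0.5497, -0.2567, 0.2543] yaw 52.9 xdown [0.005, -0.064, -0.998] F [-0.9, -0.3, 0.4] w 0.6 j [-8.0, 18.7, -3.5, 3.9, -67.0, -120.6]
[ 0.05374336  0.01171342 -0.00129832]
[[326.4, 193.2], [325.6, 154.8], [341.8, 192.9], [341.6, 154.5]]
```

View pics/wrist7.png

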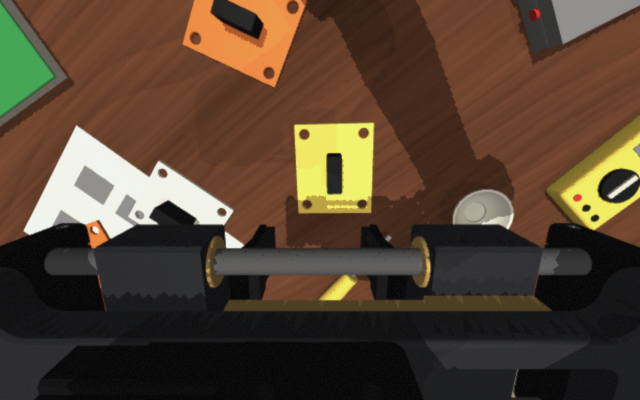

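```bash
python3 - <<'E'
from ins import *
from station import r; import pickle
p=pickle.load(open('wrist7.pkl','rb'))
hs=[[303.5,133.3],[363.5,132.3],[306,204],[361.5,204]]
for n,u in(('w',hs),):
    X=np.array([ray(p,i,.006) for i in u]); print(X.mean(0).round(4)); d=X[0]-X[2]; d2=X[1]-X[3]; print(np.degrees(np.arctan2(d[1],d[0])),np.degrees(np.arctan2(d2[1],d2[0])),np.linalg.norm(d),np.linalg.norm(X[0]-X[1]))
s=r.sense(); print(tool(s,[.556,-.25,.09]),tool(s,[.556,-.25,.027]))
E
```

```text
[ 0.5568 -0.2509  0.006 ]
144.13711295434175 143.9503384046738 0.1007817356116015 0.08081319513954371
[ 0.16713915  0.01588538 -0.00894237] [ 0.22999604  0.01880569 -0.01202174]
```

Call:
apply_moves(
  xyz=[
    [0.03, 0.015, -0.008],
    [0.035, 0, 0],
    [0.035, 0, 0],
    [0.03, 0, 0],
    [0.02, 0, 0],
    [0.01, 0, 0],
    [0, 0, 0],
  ],
  twist=[-1.2, 0, 0, 0, 0, 0, 0],
  claw=[0.6, 0.6, 0.6, 0.6, 0.6, 0.6, 0.6],
)

```text
time_s: 13.2
tcp_pos: [0.5668, -0.2536, 0.1077]
ee_rot: [[0.039, 0.569, 0.821], [-0.075, 0.821, -0.565], [-0.996, -0.039, 0.074]]
wrist_force: [-0.2, -0.1, 0.9]
gripper_width: 0.602
```

```bash
python3 - <<'E'
from h import *
from station import r,imaging; import cv2,pickle
s=r.sense();st(s);print(tool(s,[.5565,-.2506,.027]))
p=imaging.capture('wrist');cv2.imwrite('pics/wrist8.png',p['pixels'][:,:,::-1])
E
```

```text
t 13.2 tcp [0.5668, -0.2536, 0.1077] yaw 55.29 xdown [0.039, -0.075, -0.996] F [-0.2, -0.1, 0.9] w 0.602 j [-7.3, 26.6, -14.6, 5.5, -46.1, -121.0]
[ 0.07978326 -0.00021468 -0.01611102]
```

View pics/wrist8.png

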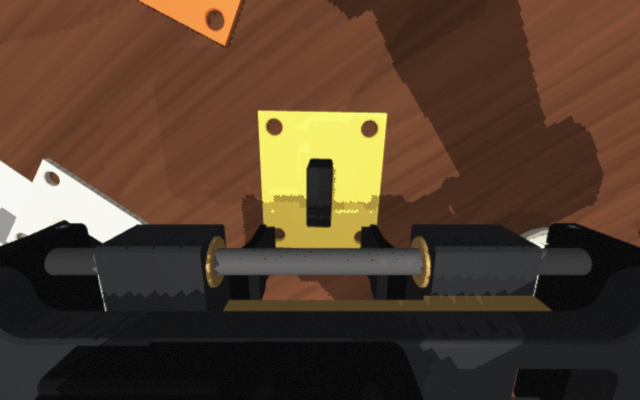

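Call:
apply_moves(
  xyz=[
    [-0.04, 0, 0],
    [-0.04, 0, 0],
    [-0.04, 0, 0],
    [-0.04, 0, 0],
  ],
  twist=[0, 0, 0, 0],
  claw=[0.6, 0.6, 0.6, 0.6],
)

```text
time_s: 13.65
tcp_pos: [0.5599, -0.2414, 0.2744]
ee_rot: [[0.037, 0.567, 0.823], [-0.075, 0.823, -0.563], [-0.996, -0.041, 0.073]]
wrist_force: [1.4, -0.4, 0.3]
gripper_width: 0.599
```

```bash
python3 -c "
from h import *
from station import r
st(r.sense())"
```

```text
t 13.65 tcp [0.5599, -0.2414, 0.2744] yaw 55.45 xdown [0.037, -0.075, -0.996] F [1.4, -0.4, 0.3] w 0.599 j [-6.1, 17.4, -2.7, 4.4, -67.3, -119.9]
```

Call:
apply_moves(
  xyz=[
    [0, 0, 0],
    [0, 0, 0],
    [0, 0, 0],
    [0, 0, 0],
  ],
  twist=[0, 0, 0, 0],
  claw=[0.6, 0.6, 0.6, 0.6],
)

```text
time_s: 14.05
tcp_pos: [0.5634, -0.2421, 0.2889]
ee_rot: [[0.062, 0.565, 0.823], [-0.081, 0.825, -0.56], [-0.995, -0.032, 0.097]]
wrist_force: [0.3, 0.7, -0.6]
gripper_width: 0.601
```

```bash
python3 -c "
from h import *
from station import r
st(r.sense())"
```

```text
t 14.05 tcp [0.5634, -0.2421, 0.2889] yaw 55.6 xdown [0.062, -0.081, -0.995] F [0.3, 0.7, -0.6] w 0.601 j [-6.1, 16.6, -1.9, 4.6, -67.5, -119.8]
```

Call:
apply_moves(
  xyz=[
    [0, 0, -0.03],
    [0, 0, -0.03],
    [0, 0, 0],
    [0, 0, 0],
  ],
  twist=[0, 0, 0, 0],
  claw=[0.6, 0.6, 0.6, 0.6],
)

```text
time_s: 14.45
tcp_pos: [0.5113, -0.2078, 0.2783]
ee_rot: [[0.054, 0.565, 0.824], [-0.08, 0.824, -0.56], [-0.995, -0.036, 0.089]]
wrist_force: [0.3, 0.1, -0.5]
gripper_width: 0.6
```

```bash
python3 -c "
from h import *
from station import r
st(r.sense())"
```

```text
t 14.45 tcp [0.5113, -0.2078, 0.2783] yaw 55.59 xdown [0.054, -0.08, -0.995] F [0.3, 0.1, -0.5] w 0.6 j [-2.9, 11.0, -11.0, 4.9, -64.7, -123.4]
```

Call:
apply_moves(
  xyz=[
    [0, 0, 0.03],
    [0, 0, 0.03],
    [0, 0, 0],
    [0, 0, 0],
  ],
  twist=[0, 0, 0, 0],
  claw=[0.6, 0.6, 0.6, 0.6],
)

```text
time_s: 14.85
tcp_pos: [0.5631, -0.2434, 0.2809]
ee_rot: [[0.049, 0.564, 0.824], [-0.08, 0.825, -0.56], [-0.996, -0.038, 0.085]]
wrist_force: [-0.4, 0.3, -0.2]
gripper_width: 0.597
```

```bash
python3 -c "
from h import *
from station import r
st(r.sense())"
```

```text
t 14.85 tcp [0.5631, -0.2434, 0.2809] yaw 55.61 xdown [0.049, -0.08, -0.996] F [-0.4, 0.3, -0.2] w 0.597 j [-6.2, 17.2, -2.2, 4.6, -67.4, -119.7]
```

Call:
apply_moves(
  xyz=[
    [0.04, 0, 0],
    [0.04, 0, 0],
    [0, 0, 0],
    [0, 0, 0],
  ],
  twist=[0, 0, 0, 0],
  claw=[0.6, 0.6, 0.6, 0.6],
)

```text
time_s: 15.25
tcp_pos: [0.5679, -0.2505, 0.2005]
ee_rot: [[0.051, 0.564, 0.824], [-0.081, 0.825, -0.56], [-0.995, -0.038, 0.088]]
wrist_force: [-0.1, 0.0, 1.2]
gripper_width: 0.599
```

```bash
python3 -c "
from h import *
from station import r
st(r.sense())"
```

```text
t 15.25 tcp [0.5679, -0.2505, 0.2005] yaw 55.62 xdown [0.051, -0.081, -0.995] F [-0.1, 0.0, 1.2] w 0.599 j [-6.9, 21.0, -8.6, 5.1, -57.0, -120.1]
```

Call:
apply_moves(
  xyz=[
    [-0.02, 0, 0],
    [-0.02, 0, 0],
    [-0.02, 0, 0],
    [-0.01, 0, 0],
    [-0.005, 0, 0],
    [-0.002, 0, 0],
  ],
  twist=[0, 0, 0, 0, 0, 0],
  claw=[0.6, 0.6, 0.6, 0.6, 0.6, 0.6],
)

```text
time_s: 15.85
tcp_pos: [0.5652, -0.2437, 0.2904]
ee_rot: [[0.063, 0.563, 0.824], [-0.084, 0.826, -0.558], [-0.994, -0.035, 0.099]]
wrist_force: [0.3, -0.2, -0.4]
gripper_width: 0.601
```

```bash
python3 -c "
from h import *
from station import r
st(r.sense())"
```

```text
t 15.85 tcp [0.5652, -0.2437, 0.2904] yaw 55.71 xdown [0.063, -0.084, -0.994] F [0.3, -0.2, -0.4] w 0.601 j [-6.1, 16.7, -1.6, 4.8, -67.6, -119.7]
```

```bash
python3 -c "
from h import *
from station import r
s=r.sense();st(s);print(tool(s,[.557,-.2512,.027]))"
```

```text
t 15.85 tcp [0.5652, -0.2437, 0.2904] yaw 55.71 xdown [0.063, -0.084, -0.994] F [0.3, -0.2, -0.4] w 0.601 j [-6.1, 16.7, -1.6, 4.8, -67.6, -119.7]
[ 0.2620643  -0.00168253 -0.02870486]
```

Call:
apply_moves(
  xyz=[
    [0, -0.002, -0.03],
    [0, 0, 0],
    [0.04, 0, 0],
    [0.04, 0, 0],
    [0.04, 0, 0],
    [0.03, 0, 0],
    [0, 0, 0],
  ],
  twist=[1.5, 0, 0, 0, 0, 0, 0],
  claw=[0.6, 0.6, 0.6, 0.6, 0.6, 0.6, 0.6],
)

```text
time_s: 16.55
tcp_pos: [0.5495, -0.2417, 0.1342]
ee_rot: [[0.066, 0.584, 0.809], [-0.085, 0.811, -0.579], [-0.994, -0.031, 0.103]]
wrist_force: [-0.4, 0.5, -1.1]
gripper_width: 0.597
```

```bash
python3 -c "
from h import *
from station import r
s=r.sense();st(s);print(tool(s,[.557,-.2512,.027]))"
```

```text
t 16.55 tcp [0.5495, -0.2417, 0.1342] yaw 54.24 xdown [0.066, -0.085, -0.994] F [-0.4, 0.5, -1.1] w 0.597 j [-6.1, 22.5, -17.5, 6.2, -46.0, -123.7]
[ 1.07886411e-01 -2.61448073e-05  5.75078371e-04]
```

Call:
apply_moves(
  xyz=[
    [0.03, 0, 0],
    [0.03, 0, 0],
    [0.02, 0, 0],
    [0, 0, 0],
  ],
  twist=[0, 0, 0, 0],
  claw=[0.6, 0.6, 0.6, 0.6],
)

```text
time_s: 16.95
tcp_pos: [0.5596, -0.25, 0.0572]
ee_rot: [[0.072, 0.582, 0.81], [-0.088, 0.813, -0.576], [-0.993, -0.03, 0.11]]
wrist_force: [-0.2, -0.3, 0.2]
gripper_width: 0.6
```

```bash
python3 -c "
from h import *
from station import r,imaging
import cv2
s=r.sense();st(s);print(tool(s,[.557,-.2512,.027]))
p=imaging.capture('wrist');cv2.imwrite('pics/wrist9.png',p['pixels'][:,:,::-1])"
```

```text
t 16.95 tcp [0.5596, -0.25, 0.0572] yaw 54.38 xdown [0.072, -0.088, -0.993] F [-0.2, -0.3, 0.2] w 0.6 j [-6.9, 28.8, -20.9, 7.7, -35.8, -124.8]
[ 0.02990502 -0.00158697 -0.00476041]
```

View pics/wrist9.png

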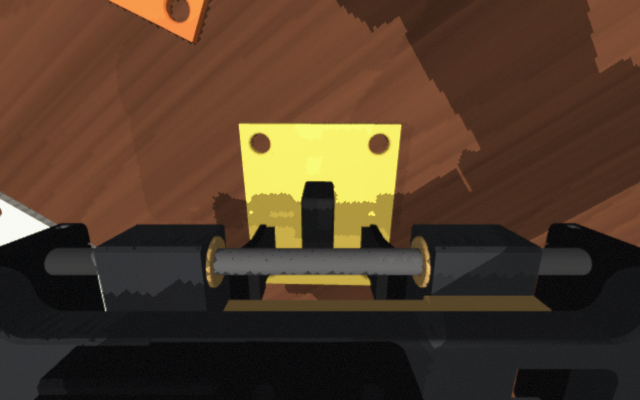

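Aligned, with the block at column 318 and the fingers at 262 and 374. Lowering the last 28 mm and closing.

Call:
apply_moves(
  xyz=[
    [0.015, -0.001, -0.004],
    [0.013, 0, -0.001],
    [0, 0, 0],
    [0, 0, 0],
    [0, 0, 0],
    [0, 0, 0],
    [0, 0, 0],
    [0, 0, 0],
    [0, 0, 0],
  ],
  twist=[0, 0, 0, 0, 0, 0, 0, 0, 0],
  claw=[0.6, 0.6, 0.5, 0.1, 0, 0, 0, 0, 0],
)

```text
time_s: 17.9
tcp_pos: [0.5657, -0.2517, 0.0404]
ee_rot: [[0.093, 0.58, 0.809], [-0.093, 0.814, -0.573], [-0.991, -0.022, 0.129]]
wrist_force: [0.9, -0.2, -0.6]
gripper_width: 0.226
```

```bash
python3 -c "
from h import *
from station import r
s=r.sense();st(s)"
```

```text
t 17.9 tcp [0.5657, -0.2517, 0.0404] yaw 54.55 xdown [0.093, -0.093, -0.991] F [0.9, -0.2, -0.6] w 0.226 j [-6.9, 30.2, -22.0, 8.7, -32.1, -125.6]
```

Call:
apply_moves(
  xyz=[
    [0, 0, 0],
    [0, 0, 0],
    [0, 0, 0],
    [0, 0, 0],
  ],
  twist=[0, 0, 0, 0],
  claw=[0, 0, 0, 0],
)

```text
time_s: 18.3
tcp_pos: [0.5657, -0.2517, 0.0404]
ee_rot: [[0.093, 0.58, 0.809], [-0.093, 0.814, -0.573], [-0.991, -0.022, 0.129]]
wrist_force: [-0.3, 0.2, -0.9]
gripper_width: 0.225
```

```bash
python3 -c "
from h import *
from station import r,imaging
import cv2
s=r.sense();st(s);print(s['effort'],s['joint_velocities'])
p=imaging.capture('scene');cv2.imwrite('pics/scene10.png',cv2.resize(p['pixels'][130:260,220:380,::-1],None,fx=4,fy=4))"
```

```text
t 18.3 tcp [0.5657, -0.2517, 0.0404] yaw 54.54 xdown [0.093, -0.093, -0.991] F [-0.3, 0.2, -0.9] w 0.225 j [-6.9, 30.2, -22.0, 8.7, -32.1, -125.6]
[ 2.48674845e-02 -4.02625287e+01  1.31119484e+01  2.88704395e+00
  1.09816405e-01  1.85845513e-02] [-0.06675757 -0.00400359 -0.03891854  0.06505776  0.01864521  0.07652094]
```

View pics/scene10.png

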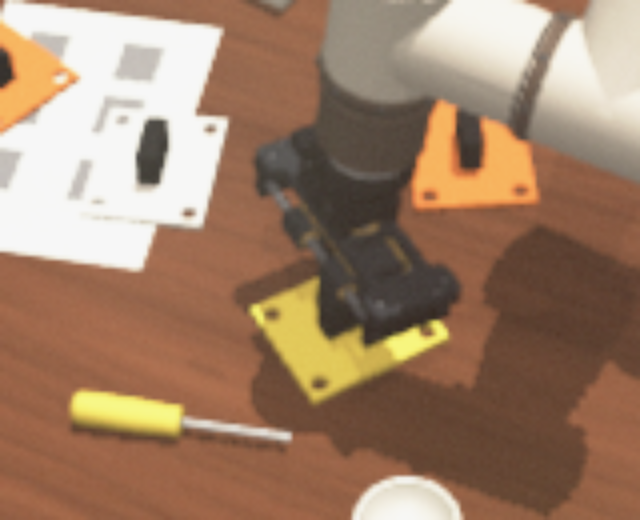

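Call:
apply_moves(
  xyz=[
    [0, 0, 0],
    [0, 0, 0],
    [0, 0, 0],
    [0, 0, -0.004],
    [0, 0, -0.004],
    [0, 0, 0],
  ],
  twist=[0, 0, 0, 0, 0, 0],
  claw=[0.5, 0.5, 0.5, 0.5, 0.5, 0.5],
)

```text
time_s: 18.95
tcp_pos: [0.5587, -0.2468, 0.0394]
ee_rot: [[0.093, 0.58, 0.809], [-0.093, 0.814, -0.573], [-0.991, -0.022, 0.129]]
wrist_force: [0.5, 0.2, -0.5]
gripper_width: 0.497
```

```bash
python3 -c "
from h import *
from station import r,imaging
import cv2
s=r.sense();st(s);print(tool(s,[.5565,-.2509,.025]))
p=imaging.capture('wrist');cv2.imwrite('pics/wrist11.png',p['pixels'][:,:,::-1])
p=imaging.capture('top');cv2.imwrite('pics/top11.png',p['pixels'][:,:,::-1])
"
```

```text
t 18.95 tcp [0.5587, -0.2468, 0.0394] yaw 54.56 xdown [0.093, -0.093, -0.991] F [0.5, 0.2, -0.5] w 0.497 j [-6.5, 29.7, -23.4, 9.1, -31.3, -126.3]
[ 0.01441464 -0.00430153 -0.00130911]
```

View pics/wrist11.png

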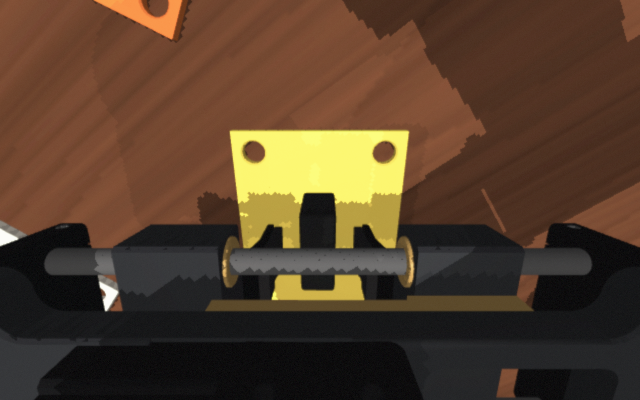

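Call:
apply_moves(
  xyz=[
    [0.003, -0.001, 0],
    [0.003, -0.001, -0.001],
    [0.003, -0.001, 0],
    [0.003, 0, 0],
    [0.002, 0, 0],
    [0, 0, 0],
  ],
  twist=[0, 0, 0, 0, 0, 0],
  claw=[0.5, 0.5, 0.5, 0.5, 0.5, 0.5],
)

```text
time_s: 19.65
tcp_pos: [0.5581, -0.2507, 0.0241]
ee_rot: [[0.093, 0.58, 0.809], [-0.093, 0.814, -0.573], [-0.991, -0.022, 0.13]]
wrist_force: [-0.1, -0.1, -0.5]
gripper_width: 0.504
```

```bash
python3 -c "
from h import *
from station import r,imaging
import cv2
s=r.sense();st(s);print(tool(s,[.5565,-.2509,.025]))
"
```

```text
t 19.65 tcp [0.5581, -0.2507, 0.0241] yaw 54.55 xdown [0.093, -0.093, -0.991] F [-0.1, -0.1, -0.5] w 0.504 j [-6.9, 31.0, -24.1, 9.6, -29.2, -126.5]
[-0.00105135 -0.0011209  -0.00100211]
```

Call:
apply_moves(
  xyz=[
    [-0.001, -0.001, -0.001],
    [0, 0, 0],
    [0, 0, 0],
    [0, 0, 0],
    [0, 0, 0],
    [0, 0, 0],
    [0, 0, 0],
  ],
  twist=[0, 0, 0, 0, 0, 0, 0],
  claw=[0.3, 0, 0, 0, 0, 0, 0],
)

```text
time_s: 20.35
tcp_pos: [0.5569, -0.2506, 0.0255]
ee_rot: [[0.095, 0.58, 0.809], [-0.093, 0.815, -0.572], [-0.991, -0.021, 0.131]]
wrist_force: [-0.6, -0.7, -0.6]
gripper_width: 0.227
```

```bash
python3 -c "
from h import *
from station import r,imaging
import cv2
s=r.sense();st(s);print(tool(s,[.5565,-.2509,.025]))
"
```

```text
t 20.35 tcp [0.5569, -0.2506, 0.0255] yaw 54.57 xdown [0.095, -0.093, -0.991] F [-0.6, -0.7, -0.6] w 0.227 j [-7.0, 30.8, -24.3, 9.5, -29.2, -126.5]
[ 0.00045482 -0.0004697  -0.00024627]
```

Call:
apply_moves(
  xyz=[
    [-0.002, 0, 0.0003],
    [-0.004, 0, 0.0005],
    [-0.006, 0, 0.001],
    [-0.008, 0, 0.001],
    [-0.008, 0, 0.001],
    [-0.008, 0, 0.001],
    [-0.008, 0, 0.001],
    [-0.008, 0, 0.001],
    [-0.007, 0, 0.001],
    [-0.005, 0, 0.0007],
    [-0.003, 0, 0.0005],
    [-0.001, 0, 0],
  ],
  twist=[0, 0, 0, 0, 0, 0, 0, 0, 0, 0, 0, 0],
  claw=[0, 0, 0, 0, 0, 0, 0, 0, 0, 0, 0, 0],
)

```text
time_s: 21.55
tcp_pos: [0.5568, -0.2493, 0.1001]
ee_rot: [[0.093, 0.58, 0.809], [-0.092, 0.814, -0.573], [-0.991, -0.022, 0.129]]
wrist_force: [0.0, 0.2, -1.3]
gripper_width: 0.228
```

```bash
python3 -c "
from h import *
from station import r,imaging
import cv2
s=r.sense();st(s)
for n in ('scene','wrist'):
    p=imaging.capture(n);cv2.imwrite('pics/'+n+'12.png',p['pixels'][:,:,::-1] if n=='wrist' else cv2.resize(p['pixels'][130:260,220:380,::-1],None,fx=4,fy=4))
"
```

```text
t 21.55 tcp [0.5568, -0.2493, 0.1001] yaw 54.51 xdown [0.093, -0.092, -0.991] F [0.0, 0.2, -1.3] w 0.228 j [-6.7, 25.0, -19.8, 7.3, -39.5, -124.1]
```

View pics/scene12.png

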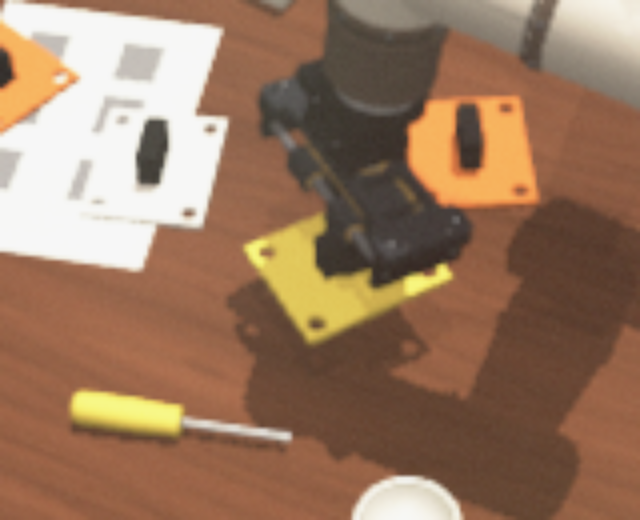

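View pics/wrist12.png

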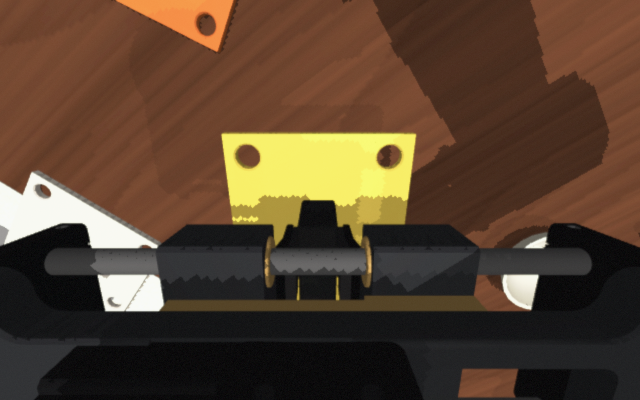

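Call:
apply_moves(
  xyz=[
    [0, 0, 0],
    [0, 0, 0],
    [0, 0, 0],
    [0, 0, 0],
    [0, 0, 0],
    [0, 0, 0],
    [0, 0, 0],
    [0, 0, 0],
    [0, 0, 0],
    [0, 0, 0],
    [0, 0, 0],
  ],
  twist=[-1, -2, -3, -3, -3, -3, -3, -3, -2, -1, 0],
  claw=[0, 0, 0, 0, 0, 0, 0, 0, 0, 0, 0],
)

```text
time_s: 22.75
tcp_pos: [0.5534, -0.2488, 0.0939]
ee_rot: [[0.081, 0.177, 0.981], [-0.09, 0.981, -0.17], [-0.993, -0.075, 0.096]]
wrist_force: [0.5, 0.8, -1.0]
gripper_width: 0.229
```

```bash
python3 -c "
from h import *
from station import r,imaging
s=r.sense();st(s);print(np.array(s['ee_rot']).round(3).tolist()); print(np.array(s['ee_rot']).T@[0,0,1])
"
```

```text
t 22.75 tcp [0.5534, -0.2488, 0.0939] yaw 79.77 xdown [0.081, -0.09, -0.993] F [0.5, 0.8, -1.0] w 0.229 j [-6.8, 25.4, -20.1, 7.3, -39.5, -98.7]
[[0.081, 0.177, 0.981], [-0.09, 0.981, -0.17], [-0.993, -0.075, 0.096]]
[-0.99259024 -0.07490568  0.09567524]
```

Call:
apply_moves(
  xyz=[
    [0.003, 0, -0.0003],
    [0.006, 0.0005, -0.0006],
    [0.007, 0.0005, -0.0006],
    [0.008, 0.0005, -0.0006],
    [0.008, 0.0005, -0.0006],
    [0.008, 0.0005, -0.0006],
    [0.008, 0.0005, -0.0006],
    [0.006, 0.0005, -0.0006],
    [0.004, 0.0003, -0.0004],
    [0.002, 0, 0],
    [0, 0, 0],
  ],
  twist=[0, 0, 0, 0, 0, 0, 0, 0, 0, 0, 0],
  claw=[0, 0, 0, 0, 0, 0, 0, 0, 0, 0, 0],
)

```text
time_s: 23.85
tcp_pos: [0.5541, -0.2499, 0.0287]
ee_rot: [[0.08, 0.177, 0.981], [-0.091, 0.981, -0.17], [-0.993, -0.076, 0.095]]
wrist_force: [0.5, 0.5, 0.0]
gripper_width: 0.228
```

```bash
python3 -c "
from h import *
from station import r,imaging
s=r.sense();st(s); print(np.array(s['ee_rot']).T@[0,0,1])
"
```

```text
t 23.85 tcp [0.5541, -0.2499, 0.0287] yaw 79.76 xdown [0.08, -0.091, -0.993] F [0.5, 0.5, 0.0] w 0.228 j [-6.9, 30.6, -23.8, 9.1, -30.8, -100.7]
[-0.99261764 -0.07563454  0.09481369]
```

Call:
apply_moves(
  xyz=[
    [0.002, 0, 0],
    [0.002, 0, 0],
    [0.002, 0, 0],
    [0.002, 0, 0],
  ],
  twist=[0, 0, 0, 0],
  claw=[0, 0, 0, 0],
)

```text
time_s: 24.25
tcp_pos: [0.5562, -0.2512, 0.0277]
ee_rot: [[0.086, 0.176, 0.981], [-0.094, 0.981, -0.168], [-0.992, -0.077, 0.101]]
wrist_force: [-4.7, 3.9, 11.8]
gripper_width: 0.227
```

```bash
python3 -c "
from h import *
from station import r,imaging
s=r.sense();st(s); print(np.array(s['ee_rot']).T@[0,0,1])
"
```

```text
t 24.25 tcp [0.5562, -0.2512, 0.0277] yaw 79.81 xdown [0.086, -0.094, -0.992] F [-4.7, 3.9, 11.8] w 0.227 j [-7.0, 30.7, -23.9, 9.4, -30.2, -100.9]
[-0.99191333 -0.07730384  0.1006581 ]
```

Call:
apply_moves(
  xyz=[
    [0.003, -0.003, -0.001],
    [0.003, -0.003, -0.001],
    [0.003, -0.003, -0.001],
    [0.003, -0.003, -0.001],
  ],
  twist=[0, 0, 0, 0],
  claw=[0, 0, 0, 0],
)

```text
time_s: 24.65
tcp_pos: [0.5603, -0.2614, 0.0267]
ee_rot: [[0.109, 0.173, 0.979], [-0.096, 0.982, -0.163], [-0.989, -0.076, 0.124]]
wrist_force: [-1.6, 6.5, 12.1]
gripper_width: 0.23
```

```bash
python3 -c "
from h import *
from station import r,imaging
s=r.sense();st(s); print(np.array(s['ee_rot']).T@[0,0,1],s['moment'])
"
```

```text
t 24.65 tcp [0.5603, -0.2614, 0.0267] yaw 80.0 xdown [0.109, -0.096, -0.989] F [-1.6, 6.5, 12.1] w 0.23 j [-8.0, 30.9, -23.8, 9.6, -28.6, -99.8]
[-0.98941753 -0.07584478  0.12369526] [2.54133491 0.55664372 0.22926328]
```

Call:
apply_moves(
  xyz=[
    [0.002, -0.004, 0.003],
    [0.002, -0.004, 0.003],
    [0.002, -0.004, 0.003],
    [0.002, -0.004, 0.003],
    [0.002, -0.004, 0.003],
    [0.002, -0.004, 0.003],
  ],
  twist=[0, 0, 0, 0, 0, 0],
  claw=[0, 0, 0, 0, 0, 0],
)

```text
time_s: 25.25
tcp_pos: [0.5794, -0.2877, 0.027]
ee_rot: [[0.119, 0.171, 0.978], [-0.097, 0.982, -0.16], [-0.988, -0.076, 0.133]]
wrist_force: [-2.5, 4.3, 8.5]
gripper_width: 0.229
```

```bash
python3 -c "
from h import *
from station import r,imaging
s=r.sense();st(s); print(np.array(s['ee_rot']).T@[0,0,1],s['moment'])
"
```

```text
t 25.25 tcp [0.5794, -0.2877, 0.027] yaw 80.15 xdown [0.119, -0.097, -0.988] F [-2.5, 4.3, 8.5] w 0.229 j [-10.3, 32.8, -19.6, 8.5, -30.2, -96.3]
[-0.98817556 -0.07561586  0.13338406] [1.95119349 0.80923302 0.09954566]
```

Call:
apply_moves(
  xyz=[
    [-0.002, 0, 0.0003],
    [-0.004, 0, 0.0005],
    [-0.006, -0.0005, 0.001],
    [-0.008, -0.0006, 0.001],
    [-0.009, -0.0007, 0.0012],
    [-0.009, -0.0007, 0.0012],
    [-0.009, -0.0007, 0.0012],
    [-0.009, -0.0007, 0.0012],
    [-0.009, -0.0006, 0.001],
    [-0.006, 0, 0.0007],
    [-0.003, 0, 0.0005],
    [-0.001, 0, 0],
  ],
  twist=[0, 0, 0, 0, 0, 0, 0, 0, 0, 0, 0, 0],
  claw=[0, 0, 0, 0, 0, 0, 0, 0, 0, 0, 0, 0],
)

```text
time_s: 26.45
tcp_pos: [0.5793, -0.2869, 0.1087]
ee_rot: [[0.12, 0.171, 0.978], [-0.097, 0.982, -0.16], [-0.988, -0.075, 0.134]]
wrist_force: [0.2, -0.1, -1.0]
gripper_width: 0.229
```

```bash
python3 -c "
from h import *
from station import r,imaging
import cv2,pickle
s=r.sense();st(s); print(np.array(s['ee_rot']).T@[0,0,1])
for n in ('scene','wrist','top'):
    p=imaging.capture(n);pickle.dump(p,open(n+'13.pkl','wb'));cv2.imwrite('pics/'+n+'13.png',p['pixels'][:,:,::-1] if n!='scene' else cv2.resize(p['pixels'][130:260,220:380,::-1],None,fx=4,fy=4))
"
```

```text
t 26.45 tcp [0.5793, -0.2869, 0.1087] yaw 80.1 xdown [0.12, -0.097, -0.988] F [0.2, -0.1, -1.0] w 0.229 j [-10.1, 26.8, -15.0, 6.5, -40.7, -94.1]
[-0.9880839  -0.07526768  0.13425712]
```

View pics/scene13.png

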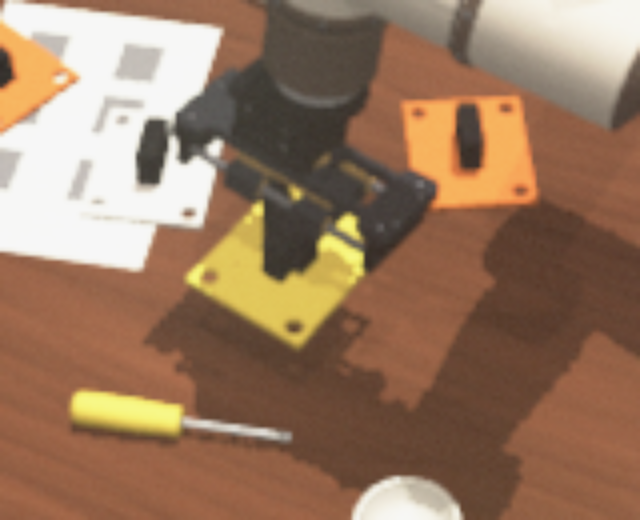

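View pics/wrist13.png

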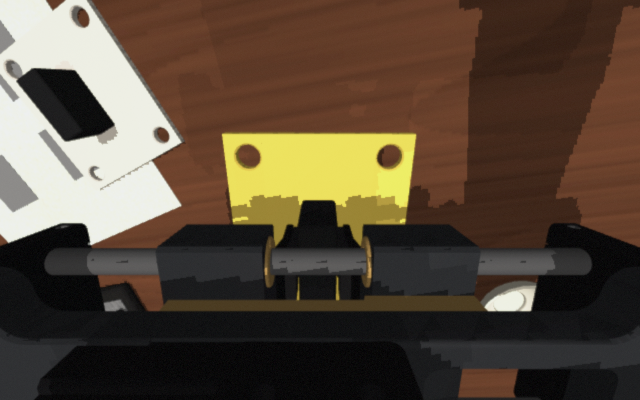

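Call:
apply_moves(
  xyz=[
    [-0.0025, 0.015, -0.005],
    [-0.004, 0.03, -0.0105],
    [-0.004, 0.03, -0.0105],
    [-0.004, 0.03, -0.0105],
    [-0.004, 0.03, -0.0105],
    [-0.004, 0.03, -0.0105],
    [-0.004, 0.03, -0.0105],
    [0, 0, 0],
    [0, 0, 0],
  ],
  twist=[0, 0, 0, 0, 0, 0, 0, 0, 0],
  claw=[0, 0, 0, 0, 0, 0, 0, 0, 0],
)

```text
time_s: 27.5
tcp_pos: [0.5401, -0.0755, 0.1058]
ee_rot: [[0.112, 0.173, 0.979], [-0.097, 0.982, -0.163], [-0.989, -0.077, 0.126]]
wrist_force: [0.6, 0.4, -2.8]
gripper_width: 0.229
```

```bash
python3 -c "
from h import *
from station import r,imaging
s=r.sense();st(s); print(np.array(s['ee_rot']).T@[0,0,1], tool(s,[.5,.1357,.115]))
"
```

```text
t 27.5 tcp [0.5401, -0.0755, 0.1058] yaw 80.01 xdown [0.112, -0.097, -0.989] F [0.6, 0.4, -2.8] w 0.229 j [12.6, 19.2, -30.2, 11.6, -36.1, -121.4]
[-0.9889965  -0.07684367  0.12641588] [-0.0340934   0.1997199  -0.07240649]
```

```bash
cat > pnp.py <<'E'
from ins import *
import sys
def plate_wrist(p,verbose=True):
    im=p['pixels'].astype(int); hsv=cv2.cvtColor(p['pixels'],cv2.COLOR_RGB2HSV)
    m=cv2.inRange(hsv,(20,90,60),(36,255,255)); m[:, :180]=0; m[:,460:]=0; m[235:]=0; m[:90]=0
    n,l,s,c=cv2.connectedComponentsWithStats(m); k=1+np.argmax(s[1:,4]); M=(l==k).astype(np.uint8)
    # holes
    cs,h=cv2.findContours(M,cv2.RETR_CCOMP,cv2.CHAIN_APPROX_NONE)
    holes=[]
    for i,ct in enumerate(cs):
        if h[0][i][3]>=0 and 80<cv2.contourArea(ct)<1200:
            (x,y),ax,an=cv2.fitEllipse(ct); holes.append((x,y)); 
    holes=np.array(sorted(holes))
    # edges: left,right,top lines
    ys,xs=np.nonzero(M); top=ys.min()
    L=[];Rr=[];Tt=[]
    for y in range(top+5,215):
        r_=np.nonzero(M[y])[0]; L.append((r_.min()-.5,y)); Rr.append((r_.max()+.5,y))
    x0=L[0][0]+8; x1=Rr[0][0]-8
    for x in range(int(x0),int(x1)): Tt.append((x,np.nonzero(M[:,x])[0].min()-.5))
    fit=lambda q: cv2.fitLine(np.array(q,np.float32),cv2.DIST_HUBER,0,.01,.01).ravel()
    l1,l2,l3=fit(L),fit(Rr),fit(Tt)
    def inter(a,b):
        A=np.array([[a[0],-b[0]],[a[1],-b[1]]]); t=np.linalg.solve(A,[b[2]-a[2],b[3]-a[3]]); return a[2:]+t[0]*a[:2]
    return holes,l1,l2,l3,inter(l1,l3),inter(l2,l3)
E
python3 - <<'E'
from pnp import *; import pickle
from station import r,imaging
p=imaging.capture('wrist'); pickle.dump(p,open('wrist14.pkl','wb'));cv2.imwrite('pics/wrist14.png',p['pixels'][:,:,::-1])
for f in ('wrist12','wrist13','wrist14'):
    try: p=pickle.load(open(f+'.pkl','rb'))
    except: continue
    h,l1,l2,l3,a,b=plate_wrist(p); print(f,h.round(1).tolist(),a.round(1),b.round(1),'dirs',l1[:2].round(3),l2[:2].round(3),l3[:2].round(4))
E
```

```text
wrist13 [[248.7, 155.3], [388.4, 155.4]] [220.9 131.3] [416.4 132.9] dirs [0.121 0.993] [ 0.12  -0.993] [1.     0.0079]
wrist14 [[248.2, 155.4], [387.7, 155.4]] [220.3 131.5] [416.3 131.5] dirs [0.121 0.993] [ 0.129 -0.992] [1. 0.]
```

View pics/wrist14.png

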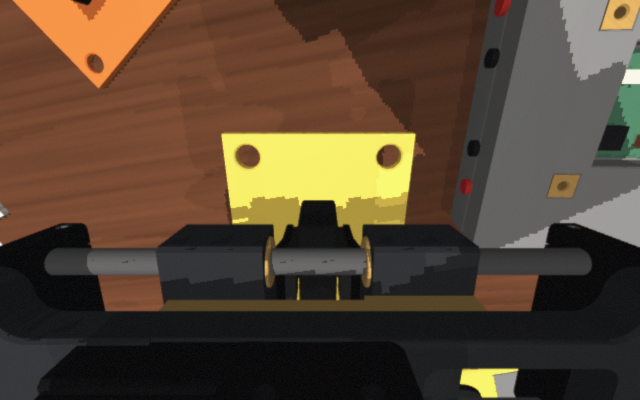

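```bash
cat >> pnp.py <<'E'
OBJ=np.array([[-.04,.05,.006],[.04,.05,.006],[-.053,.063,.006],[.053,.063,.006]])
def pose(p):
    h,l1,l2,l3,a,b=plate_wrist(p)
    # pts along the sides too, as line constraints
    R=p['view'][:3,:3];t=p['view'][:3,3]
    from scipy.spatial.transform import Rotation as Ro
    def f(v):
        Rp=Ro.from_rotvec(v[:3]).as_matrix()@Rz(v[6]) if False else Ro.from_rotvec([v[0],v[1],0]).as_matrix()@Rz(v[2])
        P=OBJ@Rp.T+v[3:6]; q=proj(p,P)
        e=[(q[:2]-h).ravel()*1.0]
        S=np.array([[-.053,.063,.006],[-.053,.02,.006],[.053,.063,.006],[.053,.02,.006],[-.05,.063,.006],[.05,.063,.006]])
        qs=proj(p,S@Rp.T+v[3:6])
        d=lambda l,x: (x-l[2:])@np.array([-l[1],l[0]])
        e.append([d(l1,qs[0]),d(l1,qs[1]),d(l2,qs[2]),d(l2,qs[3]),d(l3,qs[4]),d(l3,qs[5])])
        return np.concatenate([np.ravel(x) for x in e])
    return f
def solve(p,x0):
    f=pose(p); o=least_squares(f,x0,x_scale=[.05,.05,.05,.01,.01,.01]); return o.x,f(o.x)
E
python3 - <<'E'
from pnp import *; import pickle
from station import r
s=r.sense(); R=np.array(s['ee_rot']);t=np.array(s['tcp_pos'])
p=pickle.load(open('wrist14.pkl','rb')); print((p['view'][:3,:3]@R).round(3).tolist())
v,e=solve(p,[0,0,np.radians(80),t[0],t[1],t[2]-.0255]); print(v.round(4),e.round(2))
p=pickle.load(open('wrist13.pkl','rb'))
v,e=solve(p,[0,0,np.radians(80),.579,-.287,.083]); print(v.round(4),e.round(2))
E
```

```text
[[-0.0, 1.0, -0.001], [-0.252, 0.0, 0.968], [0.968, 0.001, 0.252]]
[-0.0743 -0.0025  1.3968  0.5388 -0.0782  0.0819] [-1.34 -0.17  1.56 -0.02 -0.55 -0.4  -0.92 -0.22  0.17  0.27]
[-0.0653 -0.0221  1.3971  0.5785 -0.2895  0.0852] [-1.28 -0.09  1.32  0.52 -0.8  -0.18 -0.55 -0.5   0.26 -0.43]
```

Call:
apply_moves(
  xyz=[
    [-0.002, 0.01, -0.0035],
    [-0.003, 0.02, -0.007],
    [-0.003, 0.022, -0.008],
    [-0.003, 0.022, -0.008],
    [-0.003, 0.022, -0.008],
    [-0.003, 0.022, -0.008],
    [-0.003, 0.022, -0.008],
    [-0.003, 0.02, -0.007],
    [-0.002, 0.016, -0.006],
    [-0.002, 0.01, -0.0035],
    [-0.001, 0.005, -0.002],
    [0, 0, 0],
  ],
  twist=[0, 0, 0, 0, 0, 0, 0, 0, 0, 0, 0, 0],
  claw=[0, 0, 0, 0, 0, 0, 0, 0, 0, 0, 0, 0],
)

```text
time_s: 28.75
tcp_pos: [0.5048, 0.1294, 0.1096]
ee_rot: [[0.111, 0.191, 0.975], [-0.098, 0.979, -0.181], [-0.989, -0.076, 0.128]]
wrist_force: [0.5, 0.1, -1.1]
gripper_width: 0.228
```

```bash
python3 - <<'E'
from pnp import *; import pickle
from station import r,imaging
s=r.sense();st(s); R=np.array(s['ee_rot']);t=np.array(s['tcp_pos']); print(R.T@[0,0,1], tool(s,[.5013,.1384,.108]))
for n in ('wrist','top','scene'):
    p=imaging.capture(n); pickle.dump(p,open(n+'15.pkl','wb'));cv2.imwrite(f'pics/{n}15.png',p['pixels'][:,:,::-1])
    if n=='wrist':
        try:
            v,e=solve(p,[0,0,np.radians(80),t[0],t[1],t[2]-.0255]); print(v.round(4),np.abs(e).max().round(2))
        except Exception as ex: print(ex)
a=cv2.imread('pics/top15.png');b=cv2.imread('pics/scene15.png')
cv2.imwrite('pics/c15.png',np.hstack([cv2.resize(a[150:290,110:250],(400,400),interpolation=cv2.INTER_CUBIC),cv2.resize(b[140:290,370:520],(400,400),interpolation=cv2.INTER_CUBIC)]))
E
```

```text
t 28.75 tcp [0.5048, 0.1294, 0.1096] yaw 78.94 xdown [0.111, -0.098, -0.989] F [0.5, 0.1, -1.1] w 0.228 j [36.7, 17.9, -32.1, 13.3, -39.0, -147.8]
[-0.98893411 -0.07561006  0.12764189] [ 0.00033003  0.00829617 -0.00525164]
[ 1.1162 -0.2808  1.4767  0.6366  0.2571 -0.4717] 15.72
```

View pics/c15.png

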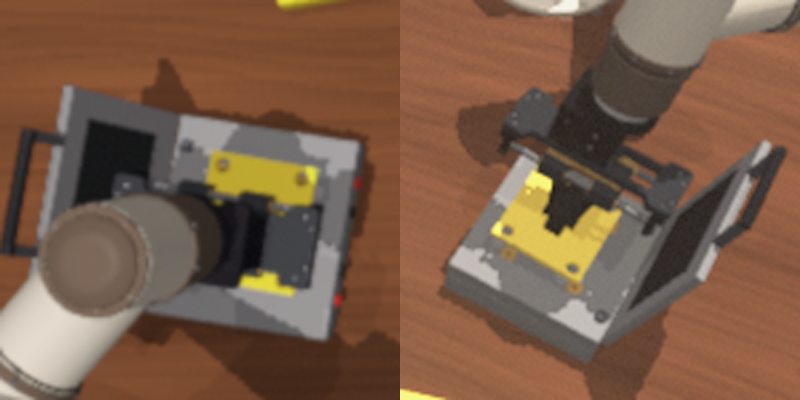

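View pics/wrist15.png

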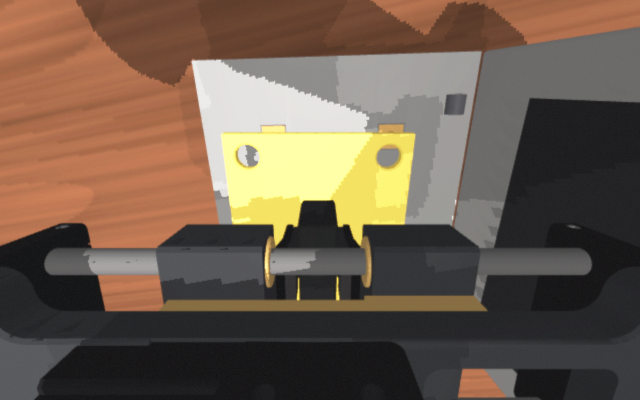

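Call:
apply_moves(
  xyz=[
    [0, 0.003, -0.002],
    [0, 0.003, -0.002],
    [0, 0.002, -0.001],
    [0.002, 0, 0],
    [0.003, 0, 0],
    [0.003, 0, 0],
    [0.002, 0, 0],
    [0, 0, 0],
  ],
  twist=[-0.5, -0.5, 0, 0, 0, 0, 0, 0],
  claw=[0, 0, 0, 0, 0, 0, 0, 0],
)

```text
time_s: 29.7
tcp_pos: [0.502, 0.1349, 0.097]
ee_rot: [[0.109, 0.177, 0.978], [-0.1, 0.981, -0.166], [-0.989, -0.079, 0.125]]
wrist_force: [-0.0, 0.2, -1.8]
gripper_width: 0.227
```

```bash
cat > look.py <<'E'
from pnp import *; import pickle,sys
from station import r,imaging
k=sys.argv[1]
s=r.sense();st(s); R=np.array(s['ee_rot']);t=np.array(s['tcp_pos']); print('up',(R.T@[0,0,1]).round(4))
for n in ('wrist','top','scene'):
    p=imaging.capture(n); pickle.dump(p,open(n+k+'.pkl','wb'));cv2.imwrite(f'pics/{n}{k}.png',p['pixels'][:,:,::-1])
a=cv2.imread(f'pics/top{k}.png');b=cv2.imread(f'pics/scene{k}.png')
cv2.imwrite(f'pics/ct{k}.png',cv2.resize(a[190:270,170:240],None,fx=7,fy=7,interpolation=cv2.INTER_CUBIC))
cv2.imwrite(f'pics/cs{k}.png',cv2.resize(b[190:270,395:475],None,fx=7,fy=7,interpolation=cv2.INTER_CUBIC))
E
python3 look.py 16
```

```text
t 29.7 tcp [0.502, 0.1349, 0.097] yaw 79.79 xdown [0.109, -0.1, -0.989] F [-0.0, 0.2, -1.8] w 0.227 j [37.4, 18.9, -33.1, 13.9, -37.3, -148.3]
up [-0.989  -0.0792  0.1249]
```

View pics/ct16.png

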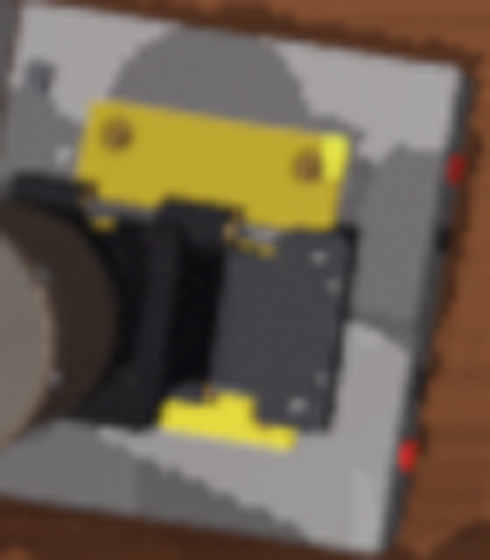

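View pics/cs16.png

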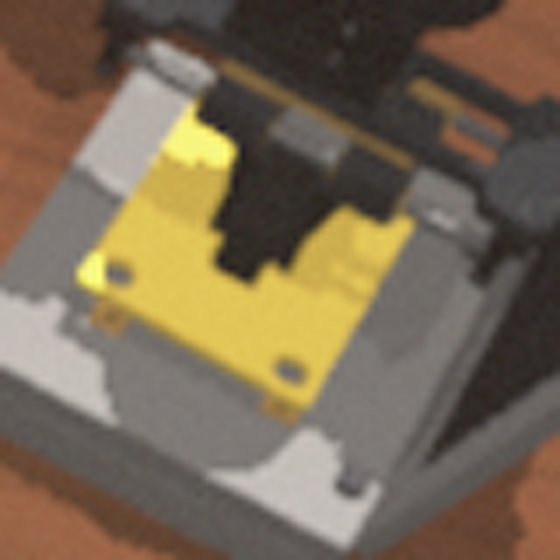

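View pics/wrist16.png

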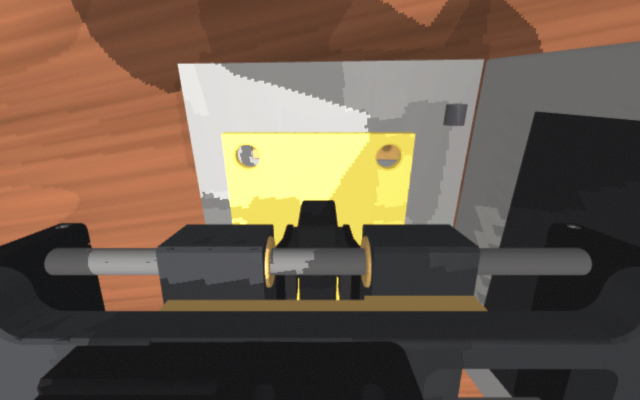

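```bash
cat > meas.py <<'E'
from pnp import *; import pickle
from station import r
# plate pose in tool frame from wrist14
from scipy.spatial.transform import Rotation as Ro
R14=np.array([[.112,.173,.979],[-.097,.982,-.163],[-.989,-.077,.126]]); t14=np.array([.5401,-.0755,.1058])
p=pickle.load(open('wrist14.pkl','rb')); v,e=solve(p,[0,0,1.396,.5401,-.0755,.08])
Rp=Ro.from_rotvec([v[0],v[1],0]).as_matrix()@Rz(v[2]); RT=R14.T@Rp; tT=R14.T@(v[3:6]-t14)
def plate_now(s):
    R=np.array(s['ee_rot']); return R@RT, R@tT+np.array(s['tcp_pos'])
CASE={'top':(.4993,.1356,1.3967),'scene':(.5042,.1354,1.399),'wrist':(.5002,.1362,1.394)}
def cmp(s,cams):
    Rn,tn=plate_now(s); print('model: pos',tn.round(4),'yaw',np.degrees(np.arctan2(Rn[1,0],Rn[0,0])).round(2),'normal',Rn[:,2].round(4))
    for n,(p,obs) in cams.items():   # obs: {(hx,hy):uv}
        cx,cy,ca=CASE[n]
        for h,uv in obs.items():
            X=Rn@np.array([h[0],h[1],.006])+tn; z=X[2]; Y=ray(p,uv,z)   # observed top-of-hole position
            und=Y-Rn[:,2]*.006
            tgt=W(cx,cy,ca,[[h[0],h[1],.05]])[0]
            d=tgt-und; print(n,h,'hole z_und',und[2].round(4),'move world xy mm',(d[:2]*1000).round(1),'model-vs-seen mm',((Y-X)[:2]*1000).round(1))
    return Rn,tn
E
python3 - <<'E'
from meas import *
s=r.sense()
T=pickle.load(open('top16.pkl','rb'));S=pickle.load(open('scene16.pkl','rb'))
ut=up([[117,135],[308,165]],7,[170,190]);us=up([[120,272],[291,369]],7,[395,190])
cmp(s,{'top':(T,{(.04,-.05):ut[0],(-.04,-.05):ut[1]}),'scene':(S,{(-.04,-.05):us[0],(.04,-.05):us[1]})})
# wrist: reproject case corners/inserts
Wc=pickle.load(open('wrist16.pkl','rb'))
P=W(.5,.1357,1.396,np.array([[-.09,.1,.05],[.09,.1,.05],[-.04,.05,.05],[.04,.05,.05]])); print(proj(Wc,P).round(1).tolist())
E
```

```text
model: pos [0.5009 0.1324 0.0736] yaw 79.81 normal [-0.0015  0.0757  0.9971]
top (0.04, -0.05) hole z_und 0.0713 move world xy mm [-0.3  4.1] model-vs-seen mm [-1.4 -0.6]
top (-0.04, -0.05) hole z_und 0.0772 move world xy mm [-0.6  3.1] model-vs-seen mm [-0.8  0.1]
scene (-0.04, -0.05) hole z_und 0.0772 move world xy mm [-1.7  2.4] model-vs-seen mm [5.3 0.7]
scene (0.04, -0.05) hole z_und 0.0713 move world xy mm [-1.5  3.5] model-vs-seen mm [ 4.6 -0. ]
[[178.9, 60.0], [486.0, 56.7], [265.3, 143.0], [388.0, 144.4]]
```

```bash
python3 - <<'E'
import cv2,numpy as np
a=cv2.imread('pics/wrist16.png')
cv2.imwrite('pics/w16z.png',np.hstack([cv2.resize(a[140:172,232:264],(380,380),interpolation=cv2.INTER_NEAREST),cv2.resize(a[140:172,372:404],(380,380),interpolation=cv2.INTER_NEAREST)]))
E
```

```text
(no output)
```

View pics/w16z.png

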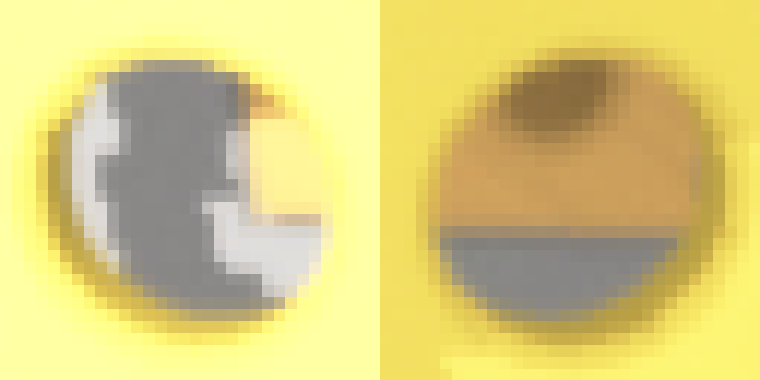

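Call:
apply_moves(
  xyz=[
    [0.001, 0.001, -0.0004],
    [0.002, 0.001, -0.0004],
    [0.002, 0.001, -0.0003],
    [0.0015, 0.0005, -0.0003],
    [0, 0, 0],
    [0, 0, 0],
  ],
  twist=[-0.1, -0.1, 0, 0, 0, 0],
  claw=[0, 0, 0, 0, 0, 0],
)

```text
time_s: 30.45
tcp_pos: [0.5024, 0.1386, 0.0902]
ee_rot: [[0.111, 0.173, 0.979], [-0.099, 0.982, -0.162], [-0.989, -0.079, 0.126]]
wrist_force: [0.4, -0.6, -1.6]
gripper_width: 0.224
```

```bash
python3 look.py 17; python3 - <<'E'
import cv2,numpy as np
a=cv2.imread('pics/wrist17.png')
cv2.imwrite('pics/w17z.png',np.hstack([cv2.resize(a[140:172,232:264],(380,380),interpolation=cv2.INTER_NEAREST),cv2.resize(a[140:172,372:404],(380,380),interpolation=cv2.INTER_NEAREST)]))
E
```

```text
t 30.45 tcp [0.5024, 0.1386, 0.0902] yaw 80.02 xdown [0.111, -0.099, -0.989] F [0.4, -0.6, -1.6] w 0.224 j [37.7, 19.6, -33.5, 14.3, -36.2, -148.9]
up [-0.9889 -0.0786  0.1257]
```

View pics/ct17.png

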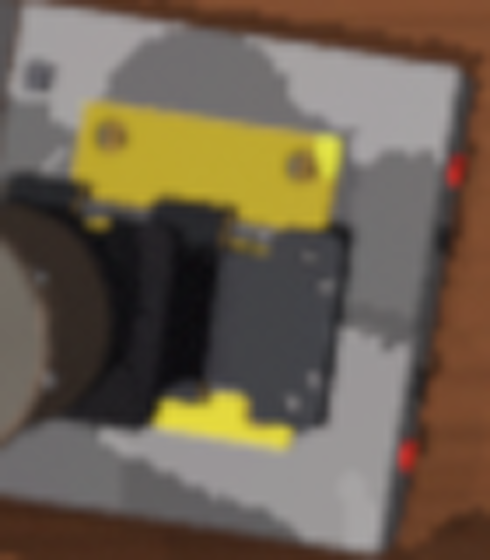

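View pics/cs17.png

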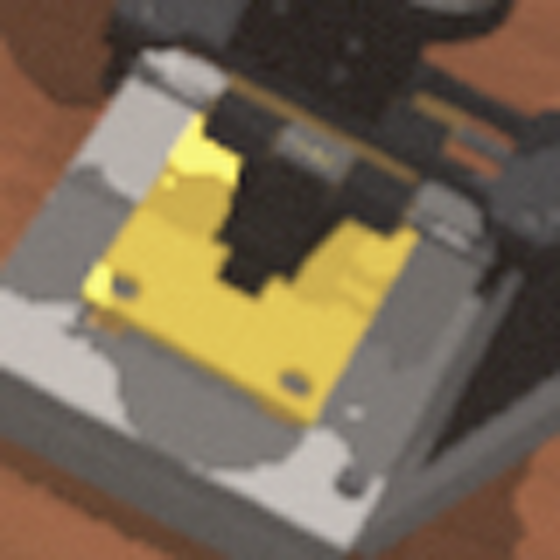

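View pics/w17z.png

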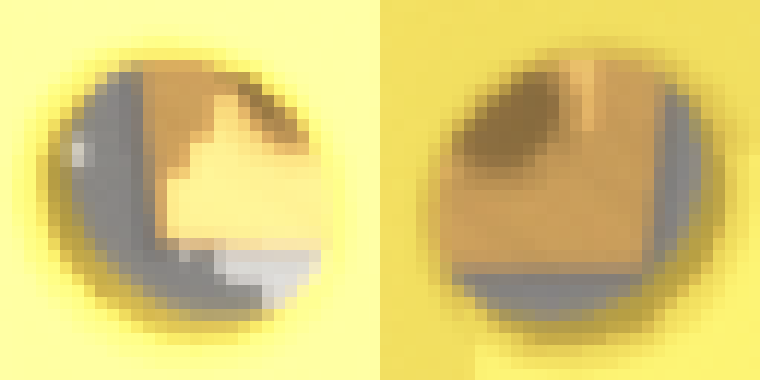

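```bash
python3 - <<'E'
from meas import *
s=r.sense()
T=pickle.load(open('top17.pkl','rb'));S=pickle.load(open('scene17.pkl','rb'));Wc=pickle.load(open('wrist17.pkl','rb'))
ut=up([[111,136],[301,165]],7,[170,190]);us=up([[125,288],[294,381]],7,[395,190])
Rn,tn=cmp(s,{'top':(T,{(.04,-.05):ut[0],(-.04,-.05):ut[1]}),'scene':(S,{(-.04,-.05):us[0],(.04,-.05):us[1]})})
h=plate_wrist(Wc)[0]; print(h)
for hh,uv,ins in (((-.04,.05),h[0],(257,148.2)),((.04,.05),h[1],(382.4,149.9))):
    X=Rn@np.array([*hh,.006])+tn
    for dz in(0,-.002):
        und=ray(Wc,uv,X[2]+dz)-Rn[:,2]*.006; t=ray(Wc,ins,.05); print('wrist',hh,und.round(4),t.round(4),'move mm',((t-und)[:2]*1000).round(1))
print('implied case centre wrist', (ray(Wc,(257,148.2),.05)+ray(Wc,(382.4,149.9),.05))/2-Rz(1.396)@[0,.05,0], np.linalg.norm(ray(Wc,(257,148.2),.05)-ray(Wc,(382.4,149.9),.05)))
E
```

```text
model: pos [0.5011 0.1359 0.0664] yaw 80.04 normal [-0.0022  0.0756  0.9971]
top (0.04, -0.05) hole z_und 0.0641 move world xy mm [-0.4 -0. ] model-vs-seen mm [-1.4 -0.2]
top (-0.04, -0.05) hole z_und 0.0701 move world xy mm [-1.1 -1. ] model-vs-seen mm [-0.8  0.6]
scene (-0.04, -0.05) hole z_und 0.0701 move world xy mm [-3.4 -1.6] model-vs-seen mm [6.6 1.1]
scene (0.04, -0.05) hole z_und 0.0641 move world xy mm [-1.6  0.5] model-vs-seen mm [ 4.6 -0.8]
[[247.60505676 155.31626892]
 [268.73602295 144.20814514]
 [387.49038696 155.6602478 ]]
wrist (-0.04, 0.05) [0.445  0.1057 0.0687] [0.4458 0.1044 0.05  ] move mm [ 0.8 -1.3]
wrist (-0.04, 0.05) [0.4453 0.105  0.0667] [0.4458 0.1044 0.05  ] move mm [ 0.4 -0.6]
wrist (0.04, 0.05) [0.4417 0.1174 0.0627] [0.4593 0.1828 0.05  ] move mm [17.6 65.4]
wrist (0.04, 0.05) [0.442  0.1169 0.0607] [0.4593 0.1828 0.05  ] move mm [17.3 66. ]
implied case centre wrist [0.50178473 0.13491379 0.05      ] 0.07962646308597905
```

Call:
apply_moves(
  xyz=[
    [0, -0.0005, -0.0008],
    [0, 0, 0],
    [0, 0, 0],
    [0, 0, 0],
    [0, 0, 0],
  ],
  twist=[0, 0, 0, 0, 0],
  claw=[0, 0, 0, 0, 0],
)

```text
time_s: 31.1
tcp_pos: [0.5016, 0.1382, 0.0905]
ee_rot: [[0.111, 0.173, 0.979], [-0.098, 0.982, -0.162], [-0.989, -0.078, 0.126]]
wrist_force: [0.5, 0.8, -2.5]
gripper_width: 0.23
```

```bash
python3 look.py 18; python3 - <<'E'
from meas import *
s=r.sense(); Rn,tn=plate_now(s); print(tn.round(4),Rn[:,2].round(4))
for h in [(.04,.05),(-.04,-.05)]: print((Rn@np.array([*h,0])+tn).round(4), W(.5005,.1355,1.396,[[*h,.05]]).round(4))
Wc=pickle.load(open('wrist18.pkl','rb')); h=plate_wrist(Wc)[0]; u=h[-1]
X=Rn@np.array([.04,.05,.006])+tn; print('wrist hole', (ray(Wc,u,X[2])-Rn[:,2]*.006).round(4))
E
```

```text
t 31.1 tcp [0.5016, 0.1382, 0.0905] yaw 80.01 xdown [0.111, -0.098, -0.989] F [0.5, 0.8, -2.5] w 0.23 j [37.7, 19.5, -33.6, 14.3, -36.2, -148.9]
up [-0.9889 -0.078   0.1263]
[0.5002 0.1355 0.0666] [-0.0026  0.0753  0.9971]
[0.4579 0.1834 0.0629] [[0.4582 0.1836 0.05  ]]
[0.5426 0.0876 0.0703] [[0.5428 0.0874 0.05  ]]
wrist hole [0.458  0.1825 0.0629]
```

View pics/scene18.png

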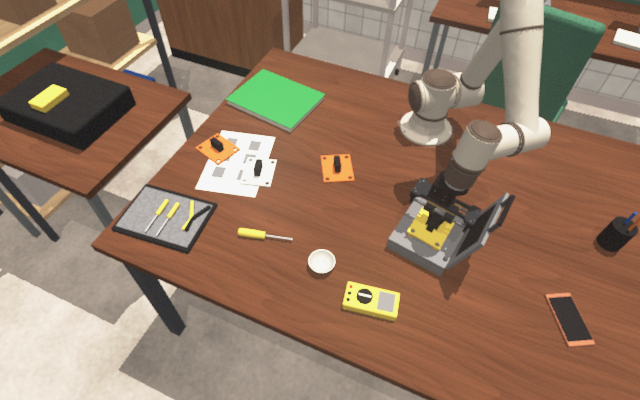

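View pics/wrist18.png

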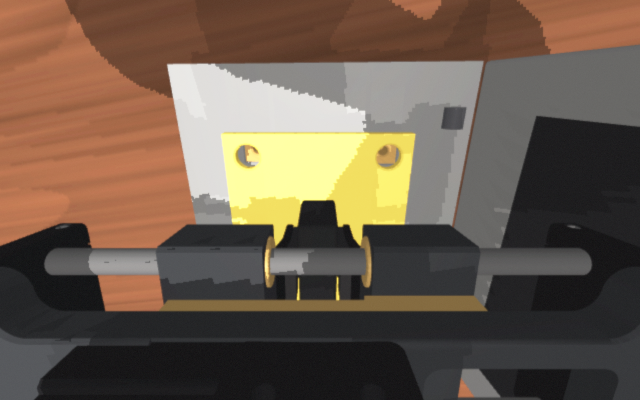

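```bash
python3 -c "
from station import job
print(job.finish_job())"
```

```text
the job is handed in; nothing more can be done
None
```

I raised the lid to about 105 degrees and let go. Then I lifted the yellow plate by its grip and handed the job in at 31 s, with the plate held over the deck. All my checks were inside the limits, but no verdict is reported.

- **Lid:** it stood at about 105 degrees in both the top and scene views just after I let go. The last scene picture shows it still up, but I did not re-measure it.
- **Plate position:** the four holes are over the brass ones to about 1 mm by my combined estimate. The cameras disagreed: before a last 1 mm correction the top view wanted about 1 mm, the scene view up to 3.5 mm, and the wrist camera about 1 mm the other way along x. I took the average.
- **Plate height:** the hole undersides I computed are 63 and 70 mm above the desk. That puts the plate about 13 to 20 mm above the deck.
- **Plate tilt:** this is the weakest check. The plate is about 0.075 to 0.08 rad off level, against a limit of 0.1. The tool had tilted during the lid and fast moves and could not be turned back. Pressing the plate on the desk to level it did not help.
- **First grip:** it came out too high on the block, so I opened and gripped again lower before lifting.
- **Other objects:** the screwdriver, dish and meter look unmoved in the last scene picture. At no point did the wrist force suggest that the plate touched the instrument.

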